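Clamp a housing with the ratchet trigger

ROBOT

A 7-joint arm with a two-finger parallel gripper is mounted at the origin on the work surface. World frame = base frame: x ahead of the robot, y to its left, z up, the work surface at z = 0. Lengths are in m, angles in rad, forces in N, time in s.
With the tool pointing down it reaches from about 0.4 to 0.85 m from the base axis. Payload 4.5 kg.
Tool frame: the origin (TCP) lies midway between the tips of the shut fingers; the grasp point (between the pads) lies 19 mm behind it; z points along the fingers, y is the direction in which the jaws open and shut (so a half turn about z gives the same grasp; the last joint's range is limited). The gripper opens to 88 mm and grips with 3 to 60 N. Pads are 18 mm wide; open, the fingers measure 123 mm over their backs; the gripper's body (75 mm by 187 mm) begins 45 mm behind the grasp point.
Start: joints at [-1.154, 0.689, -0.195, 1.565, 0.157, 0.902, -0.215], TCP at [0.233, 0.58, 0.239] pointing down, gripper open.
Joint ranges: [-3.01, 3.01], [-0.46, 2.08], [-1.47, 1.51], [0.13, 2.56], [-1, 4.14], [0.04, 2.09], [-2.66, 2.66]. Speed limits (rad/s): [2.57, 2.57, 3.14, 3.14, 3.14, 3.14, 3.14].

INTERFACE

Orientations are given as a unit quaternion [w, x, y, z].
In Python, from station import robot, capture, camera_info gives the robot as it stands.
- The arm moves only by the tool send_rows, never from a script. Its argument "deltas" is a list that holds one entry, the list of rows, each a list of 7 numbers: the shift along the world's x, y, z scaled (see below), then the turn, a rotation vector about the world's x, y, z scaled (see below), then the finger opening in mm, from 0 to 88.1. In form: [[[tx, ty, tz, rx, ry, rz, claw], ...]]. A call has 1 to 10 rows; each row shifts and turns the commanded pose from where the row before left it; what a row does not reach is not made up. The controller multiplies each number of a shift by 80 mm and each number of a turn by 0.1 rad. A row lasts 1/8 s, in which the tool goes at most 62.5 mm and 10.7 degrees, less where a joint would pass 70% of its speed; a pose out of reach is approached as far as the arm can. A call with a number of a shift or a turn outside -1 to 1 is refused whole. A call with a gripper value outside its range is refused whole. The fingers move at their own pace and stop on an object; "squeeze" is the grip in N (left out, the last holds). Time passes only in rows, so rows that do not move let the fingers close. It gives the time, the measured TCP pose, the force and the opening at its end, in the units of the state.
- robot.get_obs(): the state, without advancing time (a new reading comes with each control period).
- capture(name): name is "scene" or "top" or "wrist"; returns the picture (480x640x3 uint8, red, green, blue); there is no depth.
- camera_info(name): a dict with "fx", "fy", "cx", "cy" (pixels), "R" (3x3) and "t" (3): a world point X has camera coordinates R X + t. Camera axes: x right, y down, z forward; pixel columns grow to the right and rows downward; lengths in m; the calibration is good to about 2 mm. A picture is of the moment at which its call begins: read the wrist's pose just before it. camera_info takes no time and is no camera call; for the wrist camera it gives the pose at the moment of the call.
- robot.close_job(): hands the job in, once; it reports no verdict.
The state is a dict: "clock": time; "joint_pos": joint angles; "qd": joint speeds; "joint_torque": joint torques, N m; "tool_pos": TCP position; "tool_rot": TCP orientation; "ft_force": force on the tool from outside, world axes, zero at the start; "ft_torque": the same for the moment, N m; "width": finger opening in m.
Only numpy, scipy, OpenCV 4.12 (cv2) and the standard library are available. Lean on these libraries where they do the work, as an engineer would, in place of code of your own. Each camera call takes 0.05 s, during which the arm holds its last target.

TASK

Slide open the clear cover over the collared housing in the blue case, take the housing out and stand it upright in the V-block of the bench clamp. Squeeze the clamp's trigger again and again until the sprung jaw pad, pushed well back, holds the housing firmly in the V, but not so hard as to crush it; then let go of the trigger. Leave the other things where they are.

Things in the scene. Friction and masses are not known exactly. Their poses are not given: they have to be found in the camera images.
- housing_collar (a point): Centre of the steel collar of the housing that is to be clamped: an upright black cylinder 58 mm in diameter and 52 mm tall, with a plain steel collar 42 mm in diameter and 32 mm tall on top (84 mm in all, about 0.4 kg). This point is 68 mm above its underside, on its axis; z is the axis. It starts standing in one of the two compartments of the blue case, the left or the right one.
- parts_case: Blue open-topped steel case fixed to the table, 162 mm (its x, rails included) by 250 mm (its y) and 108 mm high over the rails; origin under its centre, y points to its left seen from the robot. Floor 5 mm thick; a 65 mm high wall at y = 0 parts it into a right (y < 0) and a left (y > 0) compartment, each 140 by about 117 mm inside. Two clear covers slide along y over it on a double track.
- cover_right (a joint): How far the right cover (lower track) is slid to the left, under its neighbour: 0 shut, 0.105 m fully open. Slides stiffly with about 2 N and stays where it is left.
- cover_left (a joint): How far the left cover (upper track) is slid to the right, over its neighbour: 0 shut, 0.105 m fully open. Slides stiffly with about 2 N and stays where it is left.
- cover_right_lip (a point): Middle of the upright lip of the right cover: aluminium strip 80 mm long (case x), 10 mm thick (case y), at the cover's outer edge; it stands 27 mm above that cover, its upper edge 124 mm above the table, and can be pinched from above or pushed. This point is 13 mm below the upper edge.
- cover_left_lip (a point): Middle of the like lip of the left cover, 80 by 10 mm, standing 20 mm above that cover; upper edge 124 mm above the table, this point 10 mm below it.
- clamp: One-hand ratchet clamp, fixed to the table handle up on a base plate 290 by 100 mm and 12 mm thick. Origin on the underside below its middle; x is the direction in which the jaw pushes, towards the V-block; z up. The body is 62 mm long (x -126 to -64 mm), 46 mm wide and 95 mm high.
- v_center (a point): Point on the base plate (12 mm above the table) where the housing's axis stands when seated in the 90 degree V-block; the V opens towards -x of the clamp, its walls rise 38 mm above the plate.
- clamp_grip (a point): Point 147 mm above the table, midway between the outer faces of the upright fixed handle (-x side, 28 mm wide, top at 175 mm) and the trigger lever (+x side, 24 mm wide, top at 168 mm), 49 mm apart along the clamp's x when free, 31 mm when home. Only the trigger moves, so their middle shifts 9 mm to -x: a gripper centred 6 mm to -x of this point, open 66 mm or more, does not jam on the handle.
- trigger (a joint): Trigger angle: 0 free (leaning away from the handle), 0.30 rad home on its stop. A spring returns it; let it return fully between strokes. A squeeze along the clamp's x ratchets the jaw about 10 mm on while it runs free (12 to 15 N at clamp_grip), then 5 mm or less as it tightens: each further newton adds about 1.5 N at the pad, and the trigger then stops short of home. Hold each squeeze a moment.
- jaw (a joint): Travel of the jaw bar towards the V, m: range 0 to 0.088. The pad meets a housing seated in the V at 0.060; what it travels beyond that, the pad is sunk. It does not run back freely, but on release it drops back, by up to 5 mm when tight, to the last ratchet tooth. It cannot be reset.
- jaw_pad: Black sprung pad, 36 mm wide, 38 mm high, origin at the centre of its face, 41 mm above the table, x as the clamp's x. Pressed, it sinks back into the jaw by 1 mm for each 2.3 N, to a stop at 18 mm. Firm means sunk 6 mm or more with the trigger released. On the stop, squeezing on with more than about 45 N at the trigger crushes the housing (100 N at the pad).
- end_cap: Aluminium flanged cap 60 mm in diameter, 26 mm high, in the other compartment of the case; to be left alone. Origin under its centre.
- wrench: Steel wrench 170 mm long on the table, to be left alone. Origin under its centre.
- oil_bottle: White bottle 44 mm in diameter, 100 mm high, to be left alone. Origin under its centre.
- bolt_tray: Small grey tray 100 by 60 mm, 30 mm high, to be left alone. Origin under its centre.

How it is judged:
On the way, in this order (a step that is already met when the one before it is completed fails the run):
1. a cover is slid open past its neighbour (value of joint any of cover_left, cover_right above 0.085 m), for 0.2 s.
2. the housing stands upright on the clamp's base plate in front of the V (horizontal distance between housing_collar and v_center below 0.025 m and z of housing_collar in the frame of v_center below 0.073 m and angle between housing_collar's own z axis and vertical below 0.1 rad), for 0.2 s.
3. the trigger is being squeezed with the housing in place (value of joint trigger above 0.12 rad and horizontal distance between housing_collar and v_center below 0.03 m), for 0.05 s.
4. the pad presses firmly on the housing (contact force between jaw_pad and anything else above 10 N), for 0.2 s.
At the end, for the whole second after the job is handed in: The housing stands upright (within 0.06 rad) on the base plate, seated in the V (axis within 6 mm of v_center), the jaw pad presses on it with more than 10 N, and the trigger has sprung back (below 0.06 rad) (contact force between jaw_pad and anything else above 10 N and horizontal distance between housing_collar and v_center below 0.006 m and angle between housing_collar's own z axis and vertical below 0.06 rad and z of housing_collar in the frame of v_center below 0.073 m and value of joint trigger below 0.06 rad); the robot touches nothing.
It fails at once if the housing is crushed: more than 100 N on the pad (contact force between jaw_pad and anything else above 100 N).
It fails at once if the end cap is taken or pushed about (over 40 mm) (distance of end_cap from where it was at the start of the episode above 0.04 m).
It fails at once if the wrench is disturbed (over 40 mm) (distance of wrench from where it was at the start of the episode above 0.04 m).
It fails at once if the bottle is disturbed (over 40 mm) (distance of oil_bottle from where it was at the start of the episode above 0.04 m).
It fails at once if the bolt tray is disturbed (over 40 mm) (distance of bolt_tray from where it was at the start of the episode above 0.04 m).
It also fails if it takes over 69 s, if anything falls off the work surface, if the arm or the gripper's body presses on something with over 40 N, if the wrist force passes 120 N, or if a joint passes its speed limit or range.

## Working session

There is one attempt and no reset: what is moved stays moved. The work goes in short steps, Python scripts to look and compute and a tool call to move; the robot and the scene stay as the last step left them, time stands still between calls to the robot, and variables do not carry over. Pictures are saved under pics/ and viewed, and the job is handed in when it is done.

Besides the shell and the picture viewer there is one more tool, called after "Request:" by a JSON object that holds its "fn" and its "kwargs", one argument or row to a line. send_rows: Moves the arm, as the interface text tells. Shifts and turns lie within -1 to 1; 1 stands for 80 mm of shift or 0.1 rad of turn. Its arguments: {"type":"object","properties":{"deltas":{"type":"array","items":{"type":"array","items":{"type":"array","items":{"type":"number"}}}},"squeeze":{"type":"number"}},"required":["deltas"]}

```bash
mkdir -p pics; ls
python3 - <<'E'
from station import robot, capture, camera_info
import cv2
print(robot.get_obs())
for n in ("scene","top","wrist"):
    ci=camera_info(n); print(n,ci)
    cv2.imwrite(f"pics/{n}0.png",cv2.cvtColor(capture(n),cv2.COLOR_RGB2BGR))
E
```

```text
pics
{'clock': 0.0, 'joint_pos': array([-1.15420469,  0.68996132, -0.19452797,  1.56636882,  0.1573052 ,
        0.90251501, -0.21513935]), 'qd': array([ 0.0006361 ,  0.00031261, -0.00069793,  0.00027761, -0.00057692,
        0.00022266,  0.00080798]), 'joint_torque': array([-4.80202671e-04, -5.27578318e+01, -1.26729213e+00, -1.53432173e+01,
       -5.26104087e-02,  6.38855170e-03,  1.61770677e-04]), 'tool_pos': array([0.23324394, 0.57914539, 0.23791794]), 'tool_rot': array([-1.09482296e-04,  1.90198832e-01,  9.81745150e-01, -9.23016074e-04]), 'ft_force': array([-0.18551051, -0.05397511,  0.12269133]), 'ft_torque': array([ 0.00634094, -0.03554679, -0.01211356]), 'width': 0.0878626703430113}
scene {'fx': 466.1771363923112, 'fy': 466.1771363923112, 'cx': 317.1627389349363, 'cy': 240.16693307924322, 'R': array([[-8.96984644e-01,  4.42061219e-01,  6.52949958e-04],
       [ 2.64634513e-01,  5.38150807e-01, -8.00226395e-01],
       [-3.54100441e-01, -7.17617995e-01, -5.99697666e-01]]), 't': array([ 0.51641368, -0.05537713,  1.11783453])}
top {'fx': 597.4524246488502, 'fy': 597.4524246488502, 'cx': 312.3623801105026, 'cy': 240.9124457818208, 'R': array([[-0.01412151, -0.99974901, -0.01739227],
       [-0.98759619,  0.01666596, -0.15612817],
       [ 0.15637884,  0.01497177, -0.98758367]]), 't': array([0.01469521, 0.58288225, 1.16751149])}
wrist {'fx': 360.52650489042134, 'fy': 360.52650489042134, 'cx': 313.296887385939, 'cy': 234.48768521669612, 'R': array([[ 3.72523205e-01,  9.28022722e-01,  5.38556106e-04],
       [ 8.77699163e-01, -3.52510909e-01,  3.24623225e-01],
       [ 3.01447576e-01, -1.20456994e-01, -9.45843260e-01]]), 't': array([-0.62420647, -0.04535118,  0.38961079])}
```

View pics/scene0.png

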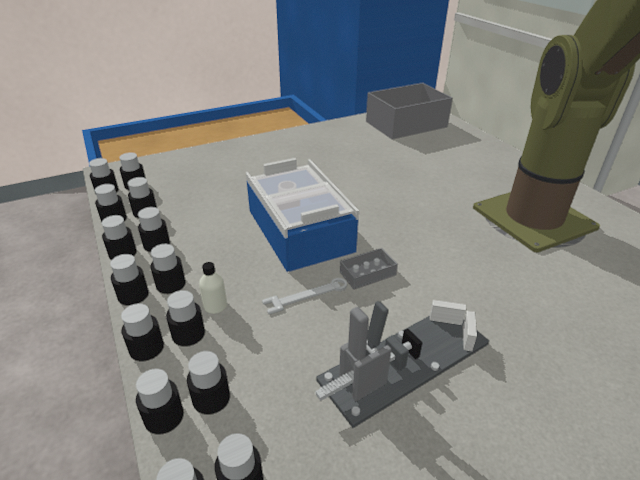

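View pics/top0.png

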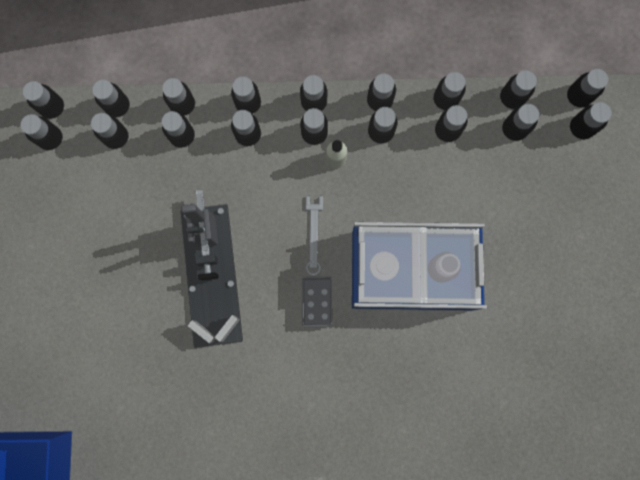

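View pics/wrist0.png

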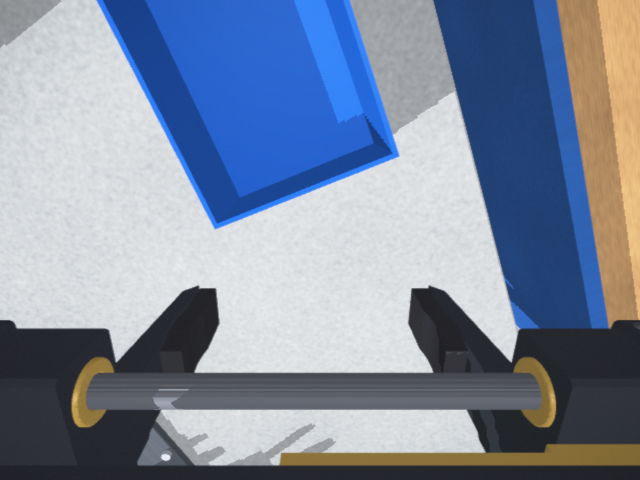

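The top view shows the housing in the right compartment (about 447,265) and its lip at about (480,265). The end cap is on the left (385,265), and the clamp's V is at the robot side (214,330). Next I'll look at enlarged crops.

```bash
cat > h.py <<'E'
import numpy as np, cv2
from station import robot, capture, camera_info
def ray(ci,u,v):
    R=np.array(ci['R']);t=np.array(ci['t'])
    d=R.T@np.array([(u-ci['cx'])/ci['fx'],(v-ci['cy'])/ci['fy'],1]); return -R.T@t,d
def onz(ci,u,v,z):
    c,d=ray(ci,u,v); return (c+d*(z-c[2])/d[2])
def tri(obs):
    A=np.zeros((3,3));b=np.zeros(3)
    L=[ray(*o) for o in obs]
    for c,d in L:
        d=d/np.linalg.norm(d);P=np.eye(3)-np.outer(d,d);A+=P;b+=P@c
    X=np.linalg.solve(A,b)
    return X,[np.linalg.norm(np.cross(X-c,d/np.linalg.norm(d)))*1e3 for c,d in L]
def proj(ci,X):
    p=np.array(ci['R'])@np.array(X)+np.array(ci['t']);return np.array([ci['fx']*p[0]/p[2]+ci['cx'],ci['fy']*p[1]/p[2]+ci['cy']])
def crop(im,x0,y0,x1,y1,s,fn):
    cv2.imwrite(fn,cv2.resize(im[y0:y1,x0:x1],None,fx=s,fy=s,interpolation=cv2.INTER_CUBIC))
E
python3 - <<'E'
from h import *
t=cv2.imread('pics/top0.png');s=cv2.imread('pics/scene0.png')
crop(t,345,215,495,315,5,'pics/t_case.png')
crop(t,170,180,250,355,3.4,'pics/t_clamp.png')
crop(s,240,150,365,270,5,'pics/s_case.png')
crop(s,310,290,500,430,4,'pics/s_clamp.png')
E
```

```text
(no output)
```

View pics/t_case.png

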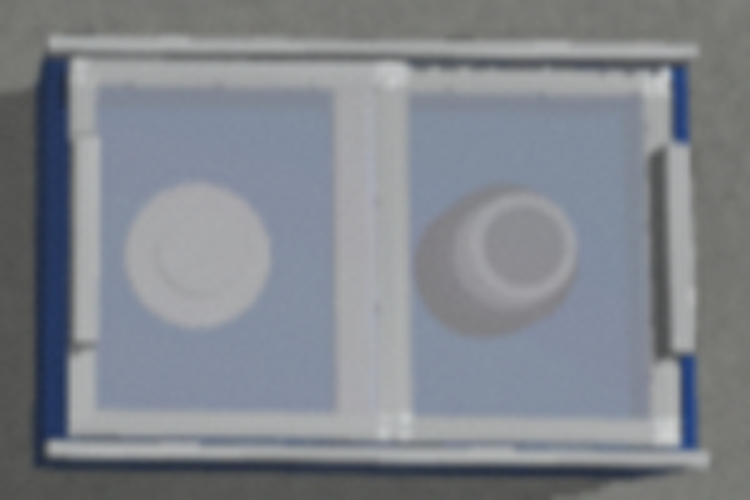

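View pics/t_clamp.png

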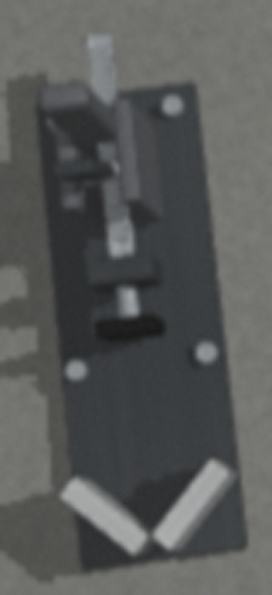

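View pics/s_case.png

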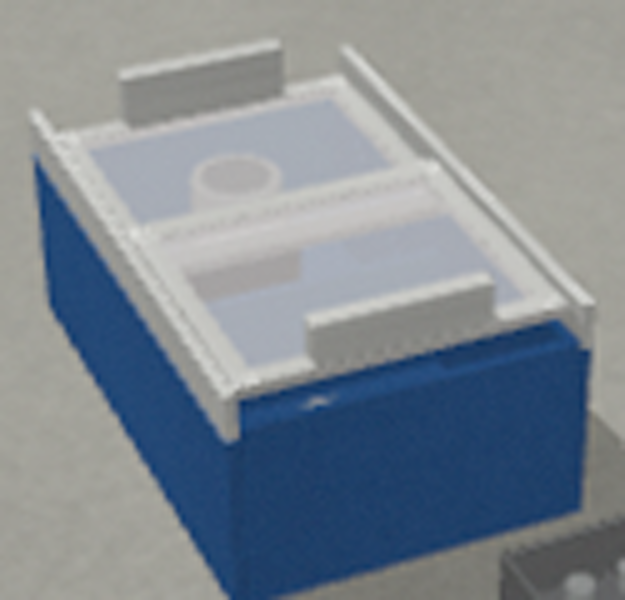

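View pics/s_clamp.png

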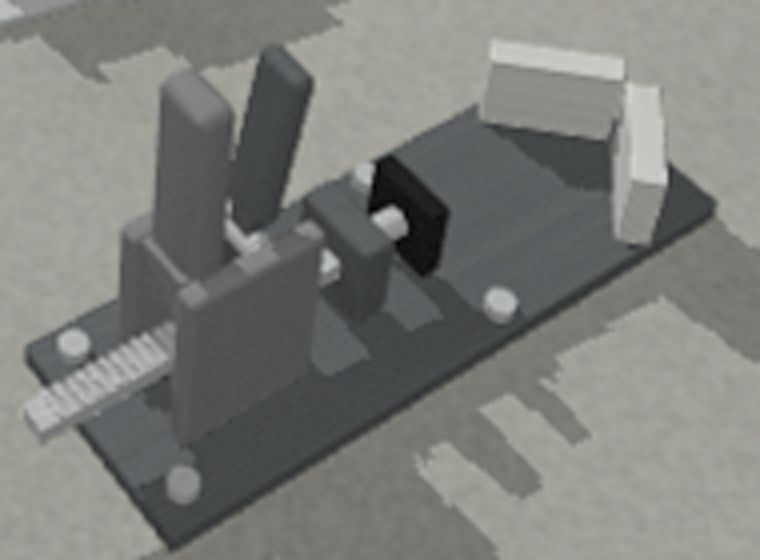

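Run:
```python
from h import *
np.set_printoptions(precision=4,suppress=True)
T=camera_info('top');S=camera_info('scene')
print('cam',ray(T,0,0)[0],ray(S,0,0)[0])
tc=lambda u,v:(T,345+(u+.5)/5-.5,215+(v+.5)/5-.5)
sc=lambda u,v:(S,240+(u+.5)/5-.5,150+(v+.5)/5-.5)
tk=lambda u,v:(T,170+(u+.5)/3.4-.5,180+(v+.5)/3.4-.5)
sk=lambda u,v:(S,310+(u+.5)/4-.5,290+(v+.5)/4-.5)
print('case rail corners z.108')
for p in [(48,40),(697,48),(707,460),(48,448)]: print(onz(*tc(*p),.108))
print('rlip tri far(x+) , near', tri([tc(678,145),sc(121,74)]),tri([tc(681,352),sc(280,42)]))
print('rlip top onz', onz(*tc(678,145),.124),onz(*tc(681,352),.124))
print('llip', tri([tc(87,135),sc(308,322)]),tri([tc(84,348),sc(490,280)]))
print('collar top', tri([tc(525,246),sc(236,175)]), onz(*tc(525,246),.089))
print('clamp plate corners z.012')
for p in [(40,78),(197,84),(245,547),(82,570)]: print(onz(*tk(*p),.012))
print('V ends top z.05')
for n,p in dict(Lout=(65,492),Lin=(135,553),L_in2=(148,540),L_o2=(80,478),Rin=(155,540),Rin2=(168,550),Ro=(215,460),Ro2=(232,475)).items(): print(n,onz(*tk(*p),.05))
print('handle top z.175', onz(*tk(65,97),.175))
for p in [(70,484),(222,466)]: pass
print('Vcorner tri', tri([tk(78,480),sk(627,62)]),tri([tk(232,475),sk(492,42)]))
```

```text
cam [ 0.3933 -0.0125  1.2443] [0.8737 0.6037 0.6257]
case rail corners z.108
[ 0.6077 -0.0766  0.108 ]
[ 0.6002 -0.3261  0.108 ]
[ 0.4425 -0.3205  0.108 ]
[ 0.4507 -0.0727  0.108 ]
rlip tri far(x+) , near (array([ 0.5595, -0.312 ,  0.1235]), [np.float64(0.8703534927145153), np.float64(0.8703534927147845)]) (array([ 0.4812, -0.3085,  0.1238]), [np.float64(0.9183670796713986), np.float64(0.9183670796712795)])
rlip top onz [ 0.5602 -0.3123  0.124 ] [ 0.482  -0.3089  0.124 ]
llip (array([ 0.5673, -0.0893,  0.1222]), [np.float64(0.807720567370246), np.float64(0.807720567370155)]) (array([ 0.4874, -0.0866,  0.1204]), [np.float64(0.08081372448554407), np.float64(0.08081372448550404)])
collar top (array([ 0.526 , -0.2599,  0.0888]), [np.float64(0.9309670901399306), np.float64(0.9309670901397235)]) [ 0.5268 -0.2604  0.089 ]
clamp plate corners z.012
[0.6753 0.2824 0.012 ]
[0.6697 0.1843 0.012 ]
[0.3852 0.1532 0.012 ]
[0.373 0.251 0.012]
V ends top z.05
Lout [0.4187 0.2536 0.05  ]
Lin [0.3829 0.2121 0.05  ]
L_in2 [0.3903 0.2046 0.05  ]
L_o2 [0.4267 0.245  0.05  ]
Rin [0.3902 0.2005 0.05  ]
Rin2 [0.3844 0.1929 0.05  ]
Ro [0.4359 0.1659 0.05  ]
Ro2 [0.4271 0.1558 0.05  ]
handle top z.175 [0.6272 0.2296 0.175 ]
Vcorner tri (array([0.4254, 0.2341, 0.0999]), [np.float64(1.697517104294427), np.float64(1.6975171042945219)]) (array([0.4263, 0.1574, 0.0449]), [np.float64(1.210142426349255), np.float64(1.2101424263492053)])
```

Request:
{"fn": "send_rows", "kwargs": {
  "deltas": [
    [[0.31, -0.47, 0.12, 0, 0, -1, 88], [0.31, -0.47, 0.12, 0, 0, -1, 88], [0.31, -0.47, 0.12, 0, 0, -1, 88], [0.31, -0.47, 0.12, 0, 0, -1, 88], [0.31, -0.47, 0.12, 0, 0, -1, 88], [0.31, -0.47, 0.12, 0, 0, -1, 88], [0.31, -0.47, 0.12, 0, 0, -1, 88], [0.31, -0.47, 0.12, 0, 0, -1, 88], [0.31, -0.47, 0.12, 0, 0, -1, 88], [0.31, -0.47, 0.12, 0, 0, -0.8, 88]]
  ]
}}

```text
clock: 1.4
tool_pos: [0.4819, 0.2025, 0.335]
tool_rot: [-0.0, 0.631, 0.776, -0.0]
ft_force: [0.3, 0.3, -0.1]
width: 0.088
```

Request:
{"fn": "send_rows", "kwargs": {
  "deltas": [
    [[0, 0, 0, 0, 0, 0, 88], [0, 0, 0, 0, 0, 0, 88]]
  ]
}}

```text
clock: 1.65
tool_pos: [0.4808, 0.2045, 0.3344]
tool_rot: [-0.001, 0.629, 0.777, -0.0]
ft_force: [0.1, 0.5, -0.2]
width: 0.0881
```

Run:
```python
from h import *
import pickle
o=robot.get_obs();print(o['tool_pos'],o['tool_rot'],o['joint_pos'])
ci=camera_info('wrist');pickle.dump(ci,open('w1.pkl','wb'));print(ray(ci,0,0)[0])
cv2.imwrite("pics/w1.png",cv2.cvtColor(capture('wrist'),cv2.COLOR_RGB2BGR))
```

```text
[0.48075032 0.20451323 0.33441165] [-5.72927031e-04  6.29406737e-01  7.77075811e-01 -1.22949709e-04] [-0.53449089  0.43666995  0.06851254  1.74609449 -0.03648907  0.96073022
 -0.24224093]
[0.46334523 0.28637645 0.48004532]
```

View pics/w1.png

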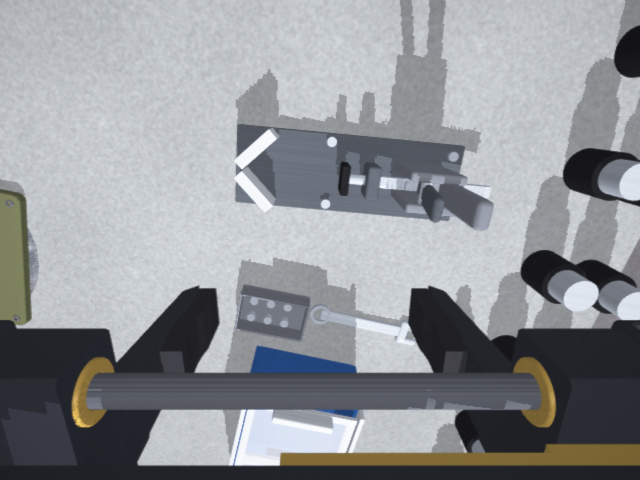

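Run:
```python
from h import *
crop(cv2.imread('pics/w1.png'),225,110,505,240,2.8,'pics/w1c.png')
```

```text
(no output)
```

View pics/w1c.png

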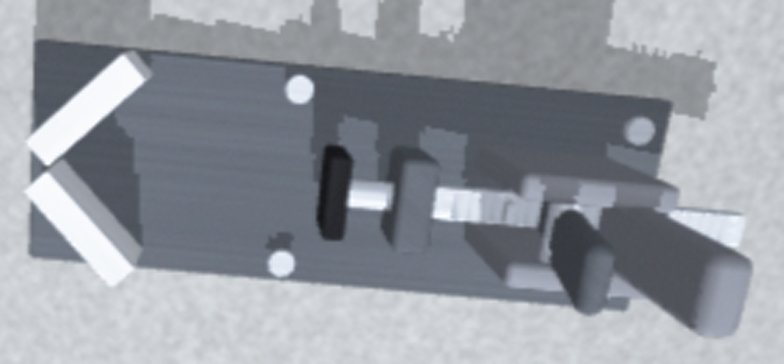

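```bash
cat > m2.py <<'E'
from h import *
import pickle
np.set_printoptions(precision=4,suppress=True)
T=camera_info('top');S=camera_info('scene');W=pickle.load(open('w1.pkl','rb'))
tk=lambda u,v:(T,170+(u+.5)/3.4-.5,180+(v+.5)/3.4-.5)
sk=lambda u,v:(S,310+(u+.5)/4-.5,290+(v+.5)/4-.5)
wk=lambda u,v:(W,225+(u+.5)/2.8-.5,110+(v+.5)/2.8-.5)
print('plate')
P=[onz(*wk(*p),.012) for p in [(36,39),(671,100),(629,310),(31,256)]]
for p in P: print(p)
m=sum(P)/4; print('mid',m, 'ang', [np.degrees(np.arctan2(*(b-a)[1::-1])) for a,b in [(P[0],P[1]),(P[3],P[2]),(P[0],P[3]),(P[1],P[2])]])
print('plate tri', tri([wk(36,39),tk(82,570)]),tri([wk(671,100),tk(40,78),sk(170,548)]),tri([wk(31,256),tk(245,547),sk(713,205)]))
def isec(f,a,b,c,d,z):
    a,b,c,d=[onz(*f(*p),z)[:2] for p in (a,b,c,d)]
    k=np.linalg.solve(np.c_[b-a,c-d],c-a); u=(b-a)/np.linalg.norm(b-a);w=(d-c)/np.linalg.norm(d-c)
    ap=a+k[0]*(b-a); bi=(u+w)/np.linalg.norm(u+w)
    print('apex',ap,'bis',np.degrees(np.arctan2(bi[1],bi[0])),'open',np.degrees(np.arccos(u@w)),'vc',ap+bi*.029*2**.5)
isec(wk,(48,164),(136,74),(58,165),(134,257),.05)
isec(tk,(147,538),(80,478),(154,540),(215,460),.05)
print('handle top', onz(*wk(721,293),.175), onz(*tk(65,97),.175), tri([wk(721,293),tk(65,97),sk(198,95)]))
print('trig top', onz(*wk(596,282),.168),  tri([wk(596,282),sk(287,65)]), onz(*sk(287,65),.168))
E
python3 m2.py
```

```text
plate
[0.3747 0.2535 0.012 ]
[0.659  0.2872 0.012 ]
[0.6728 0.189  0.012 ]
[0.3864 0.1552 0.012 ]
mid [0.5232 0.2212 0.012 ] ang [np.float64(6.762904587239197), np.float64(6.7163261807227626), np.float64(-83.19305535877574), np.float64(-81.98618061702675)]
plate tri (array([0.3729, 0.2529, 0.0031]), [np.float64(0.07663190012439129), np.float64(0.07663190012435898)]) (array([0.6665, 0.2863, 0.0073]), [np.float64(5.180325172133601), np.float64(10.097328480855243), np.float64(5.298587925089561)]) (array([ 0.3678,  0.1772, -0.0313]), [np.float64(35.24270982627108), np.float64(24.90585432698706), np.float64(58.404497042690366)])
apex [0.3958 0.2095] bis 7.680587460379955 open 96.08265972791409 vc [0.4364 0.215 ]
apex [0.3888 0.2022] bis 5.397560858935771 open 86.1011641453154 vc [0.4296 0.2061]
handle top [0.6263 0.2342 0.175 ] [0.6272 0.2296 0.175 ] (array([0.628 , 0.2321, 0.1711]), [np.float64(1.5247007036148579), np.float64(1.5143461468566932), np.float64(0.6843901813498)])
trig top [0.5897 0.2281 0.168 ] (array([0.5899, 0.2284, 0.1663]), [np.float64(0.6693255449635026), np.float64(0.6693255449635273)]) [0.5908 0.2305 0.168 ]
```

Request:
{"fn": "send_rows", "kwargs": {
  "deltas": [
    [[0.05, -0.72, -0.1, 0, 0, -0.24, 0], [0.05, -0.72, -0.1, 0, 0, -0.24, 0], [0.05, -0.72, -0.1, 0, 0, -0.24, 0], [0.05, -0.72, -0.1, 0, 0, -0.24, 0], [0.05, -0.72, -0.1, 0, 0, -0.24, 0], [0.05, -0.72, -0.1, 0, 0, -0.24, 0], [0.05, -0.72, -0.1, 0, 0, -0.24, 0], [0.05, -0.72, -0.1, 0, 0, -0.24, 0], [0.05, -0.72, -0.1, 0, 0, -0.24, 0], [0.05, -0.72, -0.1, 0, 0, -0.24, 0]]
  ]
}}

```text
clock: 2.95
tool_pos: [0.5226, -0.3718, 0.254]
tool_rot: [-0.001, 0.717, 0.697, 0.001]
ft_force: [1.2, -0.8, 0.1]
width: 0.0003
```

Request:
{"fn": "send_rows", "kwargs": {
  "deltas": [
    [[0, 0, -0.4, 0, 0, 0, 0], [0, 0, 0, 0, 0, 0, 0], [0, 0, 0, 0, 0, 0, 0]]
  ]
}}

```text
clock: 3.32
tool_pos: [0.5227, -0.3703, 0.2234]
tool_rot: [0.0, 0.717, 0.697, 0.001]
ft_force: [-0.5, 0.3, 0.2]
width: 0.0007
```

Run:
```python
from h import *
import pickle
o=robot.get_obs();print(o['tool_pos'],o['tool_rot'],o['joint_pos'])
ci=camera_info('wrist');pickle.dump(ci,open('w2.pkl','wb'));print(ray(ci,0,0)[0])
cv2.imwrite("pics/w2.png",cv2.cvtColor(capture('wrist'),cv2.COLOR_RGB2BGR))
```

```text
[ 0.52274468 -0.37032365  0.22335161] [2.93341155e-06 7.17229793e-01 6.96836390e-01 6.84671832e-04] [ 0.47872647  0.72832194  0.12354942  1.54164158 -0.10854122  0.87801334
  0.61175537]
[ 0.52505335 -0.28673817  0.36899856]
```

View pics/w2.png

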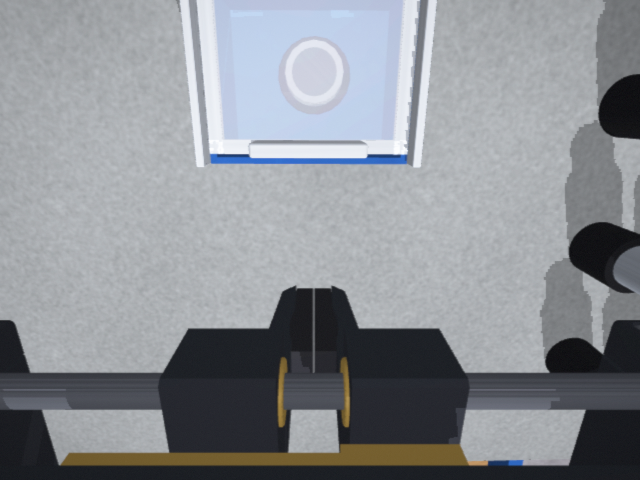

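Run:
```python
from h import *
import pickle
W=pickle.load(open('w2.pkl','rb'));T=camera_info('top');S=camera_info('scene')
print(onz(W,250,143,.124),onz(W,366,143,.124),onz(W,314.5,72,.089))
print(tri([(W,314.5,72),(T,345+525/5,215+246/5)]))
for x in (201,417):print(onz(W,x,165,.108))
```

```text
[ 0.48331679 -0.30483701  0.124     ] [ 0.55992456 -0.30698864  0.124     ] [ 0.52733675 -0.25970088  0.089     ]
(array([ 0.52651156, -0.26024691,  0.09177691]), [np.float64(0.8486394203530275), np.float64(0.8486394203531541)])
[ 0.44419414 -0.32033949  0.108     ]
[ 0.59911235 -0.32471248  0.108     ]
```

Request:
{"fn": "send_rows", "kwargs": {
  "deltas": [
    [[0, 0, -0.74, 0, 0, 0, 0], [0, 0, -0.74, 0, 0, 0, 0], [0, 0, 0, 0, 0, 0, 0], [0, 0.25, 0, 0, 0, 0, 0], [0, 0.2, 0, 0, 0, 0, 0], [0, 0.1, 0, 0, 0, 0, 0], [0, 0.1, 0, 0, 0, 0, 0], [0, 0.1, 0, 0, 0, 0, 0], [0, 0, 0, 0, 0, 0, 0]]
  ]
}}

```text
clock: 4.5
tool_pos: [0.5213, -0.3112, 0.1043]
tool_rot: [-0.001, 0.718, 0.696, 0.0]
ft_force: [0.0, -0.9, 0.3]
width: 0.0004
```

Request:
{"fn": "send_rows", "kwargs": {
  "deltas": [
    [[0, 0.13, 0, 0, 0, 0, 0], [0, 0.13, 0, 0, 0, 0, 0], [0, 0.13, 0, 0, 0, 0, 0], [0, 0.13, 0, 0, 0, 0, 0], [0, 0.13, 0, 0, 0, 0, 0], [0, 0.13, 0, 0, 0, 0, 0], [0, 0.13, 0, 0, 0, 0, 0], [0, 0.08, 0, 0, 0, 0, 0], [0, 0, 0, 0, 0, 0, 0]]
  ]
}}

```text
clock: 5.62
tool_pos: [0.5209, -0.2317, 0.1042]
tool_rot: [-0.001, 0.718, 0.696, -0.0]
ft_force: [0.0, -0.1, -0.9]
width: 0.0006
```

Run:
```python
from h import *
i=cv2.cvtColor(capture('top'),cv2.COLOR_RGB2BGR);s=cv2.cvtColor(capture('scene'),cv2.COLOR_RGB2BGR)
cv2.imwrite("pics/t3.png",cv2.resize(np.hstack([i[190:340,330:510],s[120:270,220:400]]),None,fx=2.2,fy=2.2))
```

```text
(no output)
```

View pics/t3.png

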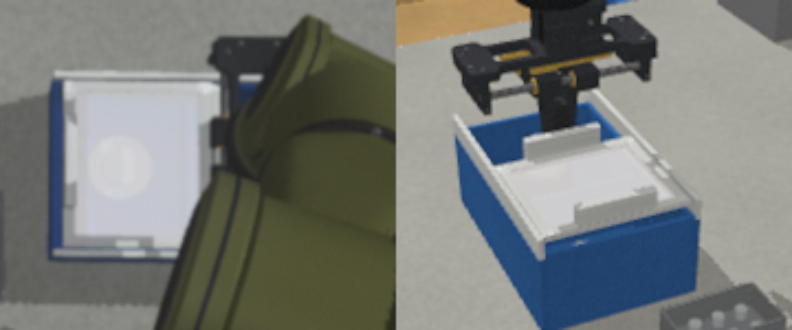

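Request:
{"fn": "send_rows", "kwargs": {
  "deltas": [
    [[0, 0.05, 0, 0, 0, 0, 0], [0, 0.05, 0, 0, 0, 0, 0], [0, 0, 0, 0, 0, 0, 0]]
  ]
}}

```text
clock: 6.1
tool_pos: [0.5209, -0.2291, 0.1043]
tool_rot: [0.002, 0.719, 0.695, -0.002]
ft_force: [0.0, -7.8, -3.7]
width: 0.0006
```

Request:
{"fn": "send_rows", "kwargs": {
  "deltas": [
    [[0, -0.38, 0, 0, 0, 0, 0], [0, 0, 0.6, 0, 0, 0, 0], [0.07, 0, 0.6, 0, 0, 0, 62], [0, 0, 0, 0, 0, 0, 62], [0, 0, 0, 0, 0, 0, 62], [0, 0, 0, 0, 0, 0, 62]]
  ]
}}

```text
clock: 6.85
tool_pos: [0.526, -0.2547, 0.1989]
tool_rot: [-0.001, 0.718, 0.696, -0.001]
ft_force: [-0.8, -0.0, -1.2]
width: 0.0384
```

Run:
```python
from h import *
o=robot.get_obs();print(o['tool_pos'],o['tool_rot'],o['ft_force'])
ci=camera_info('wrist')
i=cv2.cvtColor(capture('wrist'),cv2.COLOR_RGB2BGR)
cv2.imwrite("pics/w4.png",i)
s=cv2.cvtColor(capture('scene'),cv2.COLOR_RGB2BGR);crop(s,210,60,400,270,2.8,'pics/s4.png')
```

```text
[ 0.52597214 -0.25473551  0.19892721] [-1.49537093e-03  7.18277191e-01  6.95755259e-01 -5.10385193e-04] [-0.84646107 -0.03644571 -1.23087756]
```

View pics/w4.png

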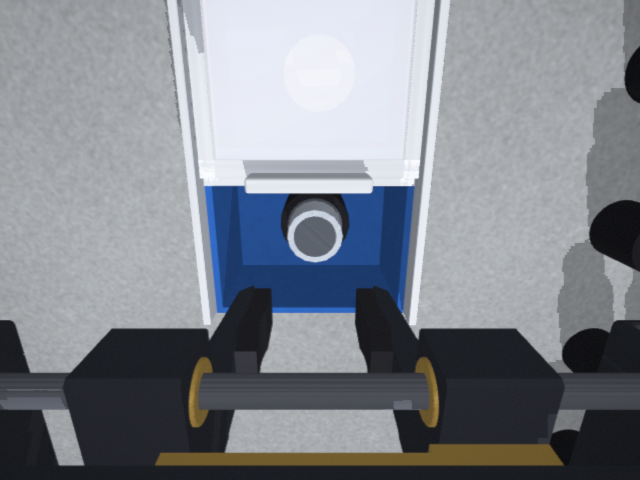

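View pics/s4.png

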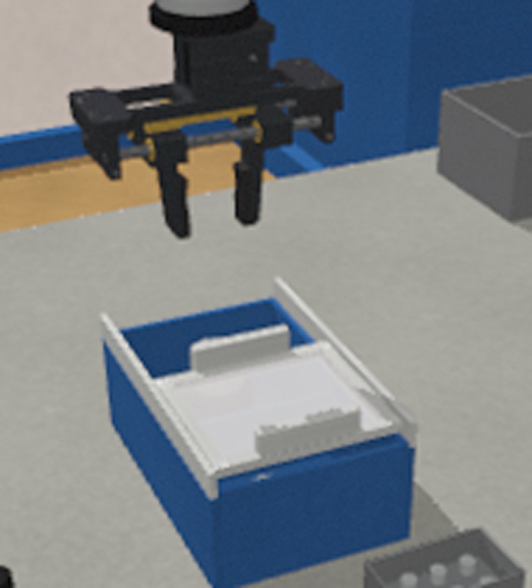

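Run:
```python
from h import *
W=camera_info('wrist')
print(robot.get_obs()['tool_pos'],onz(W,315,237,.089),onz(W,309,180,.124), onz(W,315,237,.08))
```

```text
[ 0.52624075 -0.25498975  0.19909417] [ 0.52761148 -0.26012476  0.089     ] [ 0.52524837 -0.21077878  0.124     ] [ 0.52755169 -0.26324661  0.08      ]
```

Request:
{"fn": "send_rows", "kwargs": {
  "deltas": [
    [[0.01, -0.06, -0.3, 0, 0, 0, 62], [0, 0, -0.5, 0, 0, 0, 62], [0, 0, -0.5, 0, 0, 0, 62], [0, 0, -0.42, 0, 0, 0, 62], [0, 0, 0, 0, 0, 0, 62], [0, 0, 0, 0, 0, 0, 62]]
  ]
}}

```text
clock: 7.7
tool_pos: [0.5282, -0.2605, 0.0634]
tool_rot: [0.0, 0.718, 0.696, 0.0]
ft_force: [-0.3, -0.1, 0.3]
width: 0.0621
```

Request:
{"fn": "send_rows", "kwargs": {
  "deltas": [
    [[0, 0, 0, 0, 0, 0, 30], [0, 0, 0, 0, 0, 0, 30], [0, 0, 0, 0, 0, 0, 30], [0, 0, 0, 0, 0, 0, 30]]
  ],
  "squeeze": 30
}}

```text
clock: 8.2
tool_pos: [0.5281, -0.2604, 0.0637]
tool_rot: [0.001, 0.718, 0.696, 0.0]
ft_force: [-1.4, 0.1, 6.5]
width: 0.0413
```

Request:
{"fn": "send_rows", "kwargs": {
  "deltas": [
    [[0, 0, 0.15, 0, 0, 0, 30], [0, 0, 0.4, 0, 0, 0, 30], [0, 0, 0.7, 0, 0, 0, 30], [0, 0, 0.6, 0, 0, 0, 30], [0, 0, 0.1, 0, 0, 0, 30], [0, 0, 0, 0, 0, 0, 30]]
  ]
}}

```text
clock: 8.95
tool_pos: [0.5274, -0.2598, 0.2185]
tool_rot: [-0.0, 0.718, 0.696, 0.0]
ft_force: [0.1, 0.3, -2.5]
width: 0.0413
```

Run:
```python
from h import *
o=robot.get_obs();print(o['tool_pos'],o['width'],o['ft_force'])
cv2.imwrite("pics/w5.png",cv2.cvtColor(capture('wrist'),cv2.COLOR_RGB2BGR))
```

```text
[ 0.52739367 -0.25977295  0.21850897] 0.04133669572324427 [ 0.12262296  0.29900917 -2.52568093]
```

View pics/w5.png

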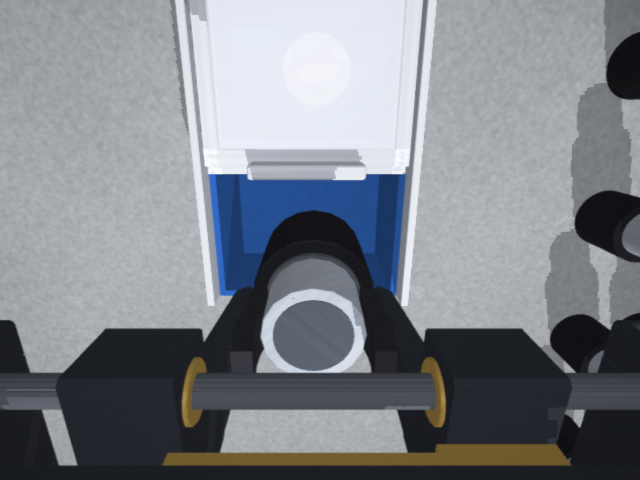

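Request:
{"fn": "send_rows", "kwargs": {
  "deltas": [
    [[-0.13, 0.3, 0, 0, 0, 0.18, 30], [-0.13, 0.5, 0, 0, 0, 0.18, 30], [-0.13, 0.5, 0, 0, 0, 0.18, 30], [-0.13, 0.6, 0, 0, 0, 0.18, 30], [-0.13, 0.6, 0, 0, 0, 0.18, 30], [-0.13, 0.6, 0, 0, 0, 0.18, 30], [-0.13, 0.5, 0, 0, 0, 0.18, 30], [-0.13, 0.3, 0, 0, 0, 0.21, 30], [0, 0, 0, 0, 0, 0, 30], [0, 0, 0, 0, 0, 0, 30]]
  ]
}}

```text
clock: 10.25
tool_pos: [0.4443, 0.0509, 0.2179]
tool_rot: [-0.0, 0.666, 0.746, -0.001]
ft_force: [0.4, 0.1, -3.0]
width: 0.0412
```

Run:
```python
from h import *
import pickle
o=robot.get_obs();print(o['tool_pos'],o['tool_rot'],o['width'],o['ft_force'])
pickle.dump(camera_info('wrist'),open('w6.pkl','wb'))
i=cv2.cvtColor(capture('wrist'),cv2.COLOR_RGB2BGR);cv2.imwrite("pics/w6.png",i)
```

```text
[0.44433616 0.05087279 0.2179016 ] [-2.14382148e-04  6.65679006e-01  7.46237573e-01 -9.48789126e-04] 0.041219370403585726 [ 0.38289458  0.14582113 -3.03674924]
```

View pics/w6.png

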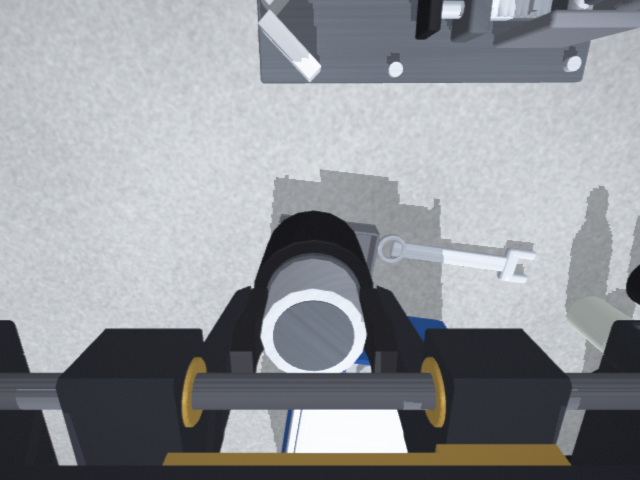

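Request:
{"fn": "send_rows", "kwargs": {
  "deltas": [
    [[0, 0.4, 0, 0, 0, 0, 30], [0, 0.45, 0, 0, 0, 0, 30], [0, 0, 0, 0, 0, 0, 30], [0, 0, 0, 0, 0, 0, 30]]
  ]
}}

```text
clock: 10.8
tool_pos: [0.4447, 0.1183, 0.2185]
tool_rot: [0.0, 0.666, 0.746, -0.001]
ft_force: [0.2, -1.1, -3.5]
width: 0.0413
```

Run:
```python
from h import *
import pickle
o=robot.get_obs();print(o['tool_pos'],o['tool_rot'],o['width'],o['ft_force'])
pickle.dump(camera_info('wrist'),open('w7.pkl','wb'))
i=cv2.cvtColor(capture('wrist'),cv2.COLOR_RGB2BGR);cv2.imwrite("pics/w7.png",i)
crop(i,200,0,640,250,1.8,'pics/w7c.png')
```

```text
[0.44473077 0.11827342 0.21851494] [ 2.37740381e-04  6.66032905e-01  7.45922109e-01 -5.65597860e-04] 0.04130886494244217 [ 0.22234619 -1.05763589 -3.49495399]
```

View pics/w7c.png

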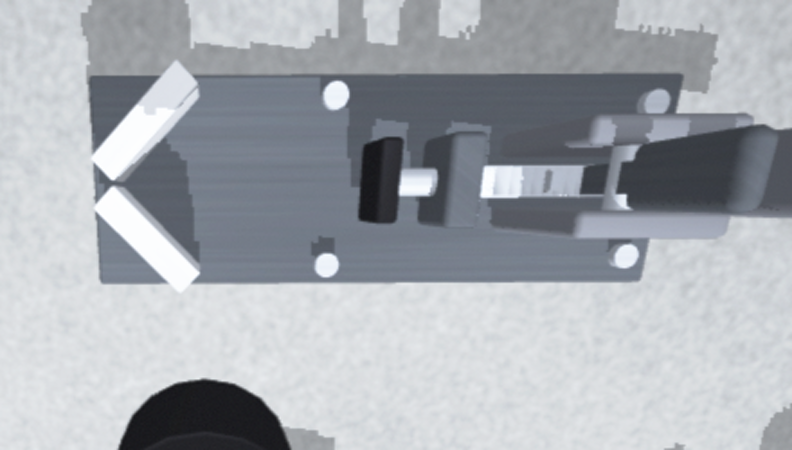

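```bash
cat > m3.py <<'E'
from h import *
import pickle
np.set_printoptions(precision=4,suppress=True)
W=pickle.load(open('w7.pkl','rb'));print('cam',ray(W,0,0)[0])
wk=lambda u,v:(W,200+(u+.5)/1.8-.5,(v+.5)/1.8-.5)
P=[onz(*wk(*p),.012) for p in [(90,76),(683,73),(640,281),(101,283)]]
for p in P: print(p)
print('ang', [np.degrees(np.arctan2(*(b-a)[1::-1])) for a,b in [(P[0],P[1]),(P[3],P[2]),(P[0],P[3]),(P[1],P[2])]])
def isec(f,a,b,c,d,z):
    a,b,c,d=[onz(*f(*p),z)[:2] for p in (a,b,c,d)]
    k=np.linalg.solve(np.c_[b-a,c-d],c-a); u=(b-a)/np.linalg.norm(b-a);w=(d-c)/np.linalg.norm(d-c)
    ap=a+k[0]*(b-a); bi=(u+w)/np.linalg.norm(u+w)
    print(z,'apex',ap,'bis',np.degrees(np.arctan2(bi[1],bi[0])),'open',np.degrees(np.arccos(u@w)),'vc',ap+bi*.029*2**.5)
for z in (.012,.05): isec(wk,(115,181),(199,94),(118,187),(199,272),z)
# pad face z .022/.06
for p,z in [((360,180),.022),((386,180),.06),((366,180),.06),((373,180),.041)]: print('pad',onz(*wk(*p),z))
E
python3 m3.py
```

```text
cam [0.4353 0.2017 0.364 ]
[0.3742 0.2522 0.012 ]
[0.6595 0.2863 0.012 ]
[0.6714 0.1879 0.012 ]
[0.3856 0.1541 0.012 ]
ang [np.float64(6.803625468964994), np.float64(6.73397595705822), np.float64(-83.32448100603364), np.float64(-83.07162654960015)]
0.012 apex [0.3889 0.2052] bis 5.079477907473237 open 88.81351082885465 vc [0.4297 0.2089]
0.05 apex [0.3939 0.2048] bis 5.079477907473267 open 88.81351082885463 vc [0.4347 0.2085]
pad [0.511  0.2201 0.022 ]
pad [0.5139 0.2193 0.06  ]
pad [0.5052 0.2183 0.06  ]
pad [0.5128 0.2198 0.041 ]
```

Run:
```python
from h import *
i=cv2.imread("pics/w7.png")
crop(i,240,20,440,170,4,'pics/w7d.png')
```

```text
(no output)
```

View pics/w7d.png

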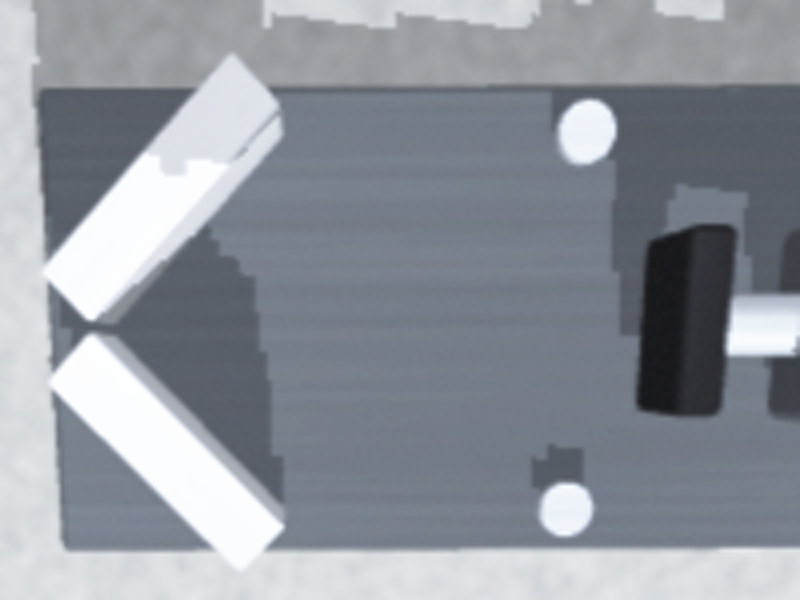

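```bash
cat >> m3.py <<'E'
print('---')
wk=lambda u,v:(W,240+(u+.5)/4-.5,20+(v+.5)/4-.5)
isec(wk,(93,322),(282,108),(92,334),(284,527),.05)
isec(wk,(45,270),(232,54),(50,383),(240,570),.05)
for p in [(45,270),(93,322),(282,108),(232,54),(50,383),(92,334),(284,527),(240,570)]: print(onz(*wk(*p),.05))
isec(wk,(112,325),(283,132),(112,335),(284,490),.012)
E
python3 m3.py | sed -n '/---/,$p'
```

```text
---
0.05 apex [0.3927 0.2041] bis 6.90257519339327 open 89.99932246727693 vc [0.4334 0.2091]
0.05 apex [0.3739 0.2021] bis 6.898179008848555 open 89.88162263820608 vc [0.4146 0.207 ]
[0.3835 0.2143 0.05  ]
[0.3938 0.2056 0.05  ]
[0.4278 0.2489 0.05  ]
[0.4171 0.2571 0.05  ]
[0.3858 0.1928 0.05  ]
[0.3938 0.2033 0.05  ]
[0.4371 0.1693 0.05  ]
[0.4287 0.1592 0.05  ]
0.012 apex [0.3921 0.2046] bis 8.60873144522292 open 86.69254783868799 vc [0.4327 0.2107]
```

Request:
{"fn": "send_rows", "kwargs": {
  "deltas": [
    [[-0.04, 0.55, 0, 0, 0, 0, 30], [-0.05, 0.59, 0, 0, 0, 0, 30], [0, 0, 0, 0, 0, 0, 30], [0, 0, -0.4, 0, 0, 0, 30], [0, 0, -0.6, 0, 0, 0, 30], [0, 0, -0.45, 0, 0, 0, 30], [0, 0, -0.25, 0, 0, 0, 30], [0, 0, 0, 0, 0, 0, 30], [0, 0, 0, 0, 0, 0, 30]]
  ]
}}

```text
clock: 11.98
tool_pos: [0.4383, 0.21, 0.0835]
tool_rot: [0.001, 0.666, 0.746, 0.0]
ft_force: [-0.0, -0.5, -3.3]
width: 0.0412
```

Run:
```python
from h import *
o=robot.get_obs();print(o['tool_pos'],o['tool_rot'],o['width'],o['ft_force'])
i=cv2.cvtColor(capture('wrist'),cv2.COLOR_RGB2BGR)
s=cv2.cvtColor(capture('scene'),cv2.COLOR_RGB2BGR)
cv2.imwrite("pics/w8.png",i);crop(s,300,180,520,420,2.4,'pics/s8.png')
```

```text
[0.43832627 0.21003732 0.08349643] [5.39973854e-04 6.65938779e-01 7.46006082e-01 4.20063176e-04] 0.04119819064120296 [-0.04422717 -0.50905851 -3.28721322]
```

View pics/s8.png

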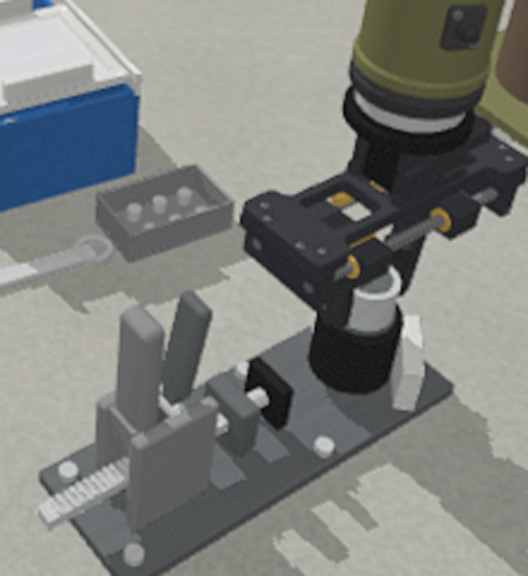

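View pics/w8.png

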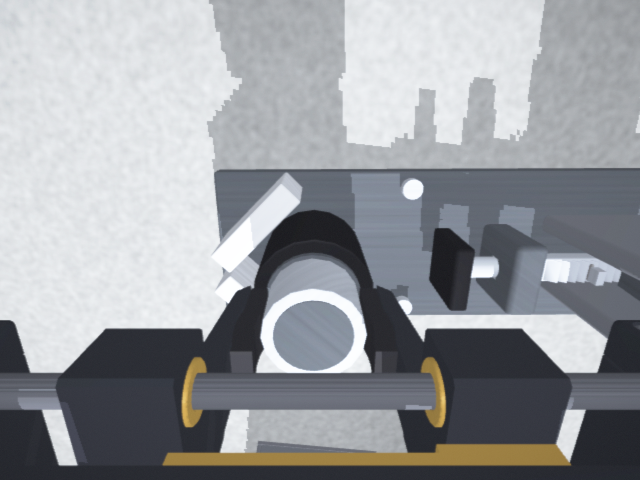

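Request:
{"fn": "send_rows", "kwargs": {
  "deltas": [
    [[0, 0, -0.1, 0, 0, 0, 30], [0, 0, -0.05, 0, 0, 0, 30], [0, 0, 0, 0, 0, 0, 30], [0, 0, 0, 0, 0, 0, 30]]
  ]
}}

```text
clock: 12.58
tool_pos: [0.4374, 0.2113, 0.0708]
tool_rot: [-0.0, 0.665, 0.747, 0.0]
ft_force: [-0.6, 1.4, -0.5]
width: 0.0414
```

Request:
{"fn": "send_rows", "kwargs": {
  "deltas": [
    [[0, 0, 0, 0, 0, 0, 62], [0, 0, 0, 0, 0, 0, 62], [0, 0, 0, 0, 0, 0, 62], [0, 0, 0.4, 0, 0, 0, 62], [0, 0, 0.7, 0, 0, 0, 88], [0, 0, 0.7, 0, 0, 0, 88], [0, -0.5, 0, 0, 0, 0, 88], [0, -0.5, 0, 0, 0, 0, 88], [0, 0, 0, 0, 0, 0, 88], [0, 0, 0, 0, 0, 0, 88]]
  ]
}}

```text
clock: 13.82
tool_pos: [0.4375, 0.1316, 0.2147]
tool_rot: [-0.0, 0.665, 0.747, 0.0]
ft_force: [0.3, 0.3, 0.3]
width: 0.088
```

Run:
```python
from h import *
import pickle
o=robot.get_obs();print(o['tool_pos'],o['tool_rot'],o['width'],o['ft_force'])
pickle.dump(camera_info('wrist'),open('w9.pkl','wb'))
i=cv2.cvtColor(capture('wrist'),cv2.COLOR_RGB2BGR)
cv2.imwrite("pics/w9.png",i)
```

```text
[0.43750821 0.13164948 0.21474514] [-1.64070974e-04  6.65210119e-01  7.46656124e-01  3.20882388e-04] 0.08800816056017727 [0.25022828 0.33672802 0.26158854]
```

View pics/w9.png

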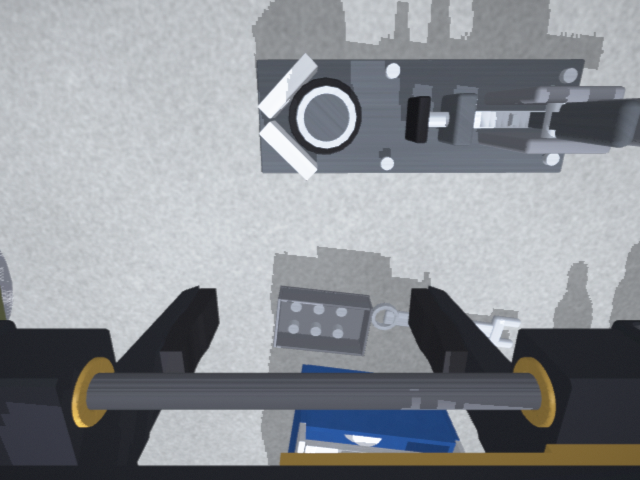

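Request:
{"fn": "send_rows", "kwargs": {
  "deltas": [
    [[0.5, 0, 0.3, 0, 0, 0, 88], [0.6, 0, 0.3, 0, 0, 0, 88], [0.6, 0, 0.3, 0, 0, 0, 88], [0.4, 0, 0.2, 0, 0, 0, 88], [0, 0, 0, 0, 0, 0, 88], [0, 0, 0, 0, 0, 0, 88]]
  ]
}}

```text
clock: 14.62
tool_pos: [0.6038, 0.1321, 0.3016]
tool_rot: [-0.001, 0.665, 0.747, -0.001]
ft_force: [0.1, -0.6, 0.0]
width: 0.088
```

Run:
```python
from h import *
import pickle
W=pickle.load(open('w9.pkl','rb'));print(onz(W,326.5,116,.096))
o=robot.get_obs();print(o['tool_pos'],o['tool_rot'],o['width'],o['ft_force'])
pickle.dump(camera_info('wrist'),open('w10.pkl','wb'))
i=cv2.cvtColor(capture('wrist'),cv2.COLOR_RGB2BGR)
cv2.imwrite("pics/w10.png",i);crop(i,130,60,420,240,2.7,'pics/w10c.png')
s=cv2.cvtColor(capture('scene'),cv2.COLOR_RGB2BGR);cv2.imwrite('pics/s10.png',s);crop(s,300,270,500,430,4,'pics/s10c.png')
```

```text
[0.43773739 0.21328894 0.096     ]
[0.60375659 0.13208032 0.3015847 ] [-0.00113708  0.66464941  0.74715387 -0.00097986] 0.08804200538472995 [ 0.12669706 -0.55458062  0.04561957]
```

View pics/w10c.png

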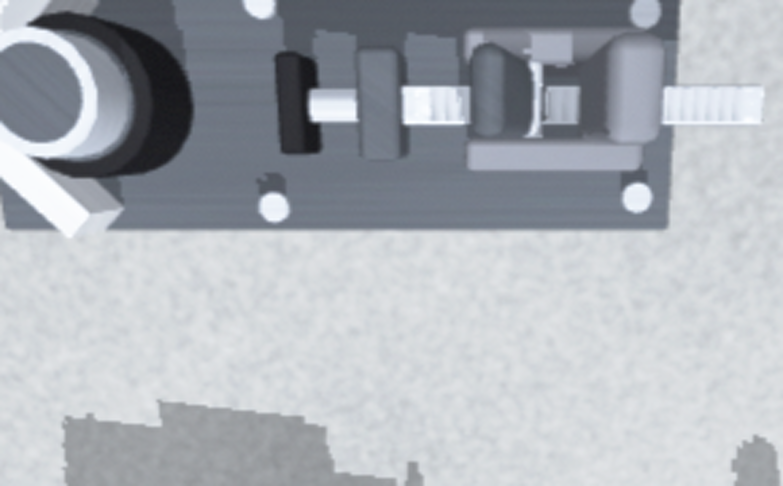

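View pics/s10c.png

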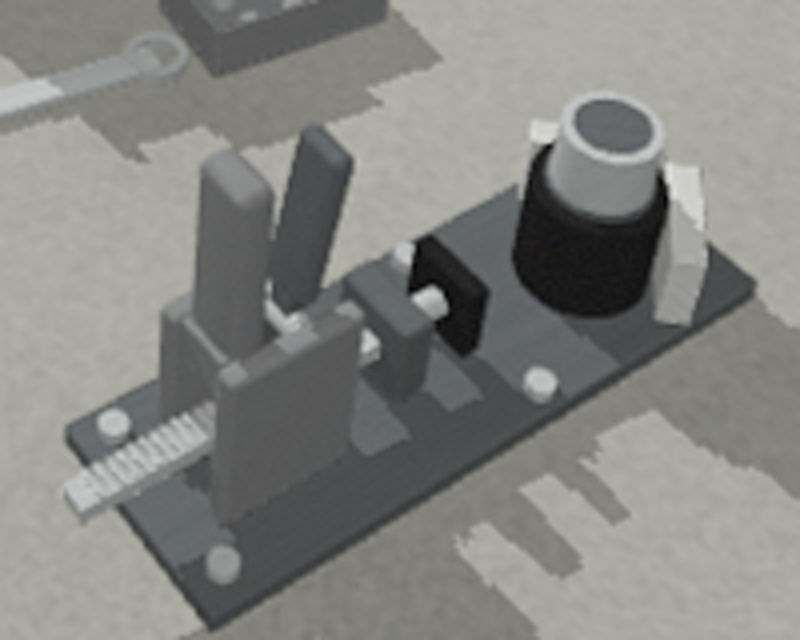

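Run:
```python
from h import *
import pickle
np.set_printoptions(precision=4,suppress=True)
W=pickle.load(open('w10.pkl','rb'));S=camera_info('scene');print('cam',ray(W,0,0)[0])
wk=lambda u,v:(W,130+(u+.5)/2.7-.5,60+(v+.5)/2.7-.5)
sk=lambda u,v:(S,300+(u+.5)/4-.5,270+(v+.5)/4-.5)
th=np.radians(6.8);ex=-np.array([np.cos(th),np.sin(th)]);ey=np.array([np.sin(th),-np.cos(th)])
vc=np.array([.4334,.2091])
def cl(p): d=p[:2]-vc; return d@ex*1e3,d@ey*1e3
for n,p,z in [('handle outer top',(663,88),.170),('handle inner top',(608,88),.172),('h y+',(636,34),.17),('h y-',(636,143),.17),('trig out top',(470,88),.163),('trig y',(488,42),.165),('trig y',(488,136),.165)]:
    q=onz(*wk(*p),z);print(n,q,cl(q))
print('tri handle top', tri([wk(636,88),sk(238,175)]), 'trig',tri([wk(488,88),sk(328,145)]))
```

```text
cam [0.5944 0.2153 0.4472]
handle outer top [0.6365 0.2336 0.17  ] (np.float64(-204.59568895523307), np.float64(-0.32051514935910497))
handle inner top [0.6218 0.2318 0.172 ] (np.float64(-189.8019657902565), np.float64(-0.23968980442119167))
h y+ [0.6273 0.2458 0.17  ] (np.float64(-196.84198820488197), np.float64(-13.445376950845722))
h y- [0.6317 0.2192 0.17  ] (np.float64(-198.0653819211393), np.float64(13.488958195064722))
trig out top [0.5855 0.2279 0.163 ] (np.float64(-153.2391566050103), np.float64(-0.7083302367750456))
trig y [0.5891 0.2398 0.165 ] (np.float64(-158.1909558019951), np.float64(-12.012298052214007))
trig y [0.5918 0.2163 0.165 ] (np.float64(-158.1076455962268), np.float64(11.643020564952351))
tri handle top (array([0.6286, 0.2329, 0.1729]), [np.float64(0.5486862962708643), np.float64(0.5486862962708432)]) trig (array([0.5898, 0.2288, 0.1661]), [np.float64(0.6518002268289356), np.float64(0.6518002268289421)])
```

Request:
{"fn": "send_rows", "kwargs": {
  "deltas": [
    [[0.1, 0.6, 0, 0, 0, 0, 88], [0.1, 0.64, 0, 0, 0, 0, 88], [0, 0, -0.6, 0, 0, 0, 88], [0, 0, -0.6, 0, 0, 0, 88], [0, 0, 0, 0, 0, 0, 88], [0, 0, 0, 0, 0, 0, 88]]
  ]
}}

```text
clock: 15.48
tool_pos: [0.6221, 0.2304, 0.2084]
tool_rot: [0.001, 0.665, 0.747, 0.001]
ft_force: [0.1, 0.1, 0.5]
width: 0.0882
```

Run:
```python
from h import *
o=robot.get_obs();print(o['tool_pos'],o['tool_rot'],o['width'],o['ft_force'])
i=cv2.cvtColor(capture('wrist'),cv2.COLOR_RGB2BGR)
cv2.imwrite("pics/w11.png",i)
```

```text
[0.62206037 0.23039963 0.20843863] [5.47811014e-04 6.65301307e-01 7.46574173e-01 9.35553776e-04] 0.0882477359321322 [0.05308737 0.12251161 0.4951524 ]
```

View pics/w11.png

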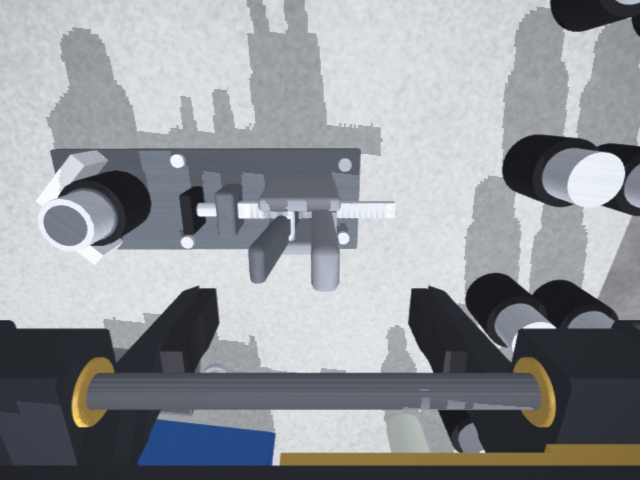

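Request:
{"fn": "send_rows", "kwargs": {
  "deltas": [
    [[-0.02, 0.01, -0.5, 0, 0, 0, 88], [0, 0, -0.5, 0, 0, 0, 88], [0, 0, 0, 0, 0, 0, 88], [0, 0, 0, 0, 0, 0, 88]]
  ]
}}

```text
clock: 16.02
tool_pos: [0.6217, 0.2314, 0.1294]
tool_rot: [0.001, 0.665, 0.746, 0.002]
ft_force: [0.1, 0.5, -0.7]
width: 0.0881
```

Request:
{"fn": "send_rows", "kwargs": {
  "deltas": [
    [[0, 0, 0, 0, 0, 0, 20], [0, 0, 0, 0, 0, 0, 20], [0, 0, 0, 0, 0, 0, 20], [0, 0, 0, 0, 0, 0, 20], [0, 0, 0, 0, 0, 0, 20]]
  ],
  "squeeze": 20
}}

```text
clock: 16.65
tool_pos: [0.6171, 0.2308, 0.1265]
tool_rot: [-0.002, 0.665, 0.747, -0.002]
ft_force: [-9.8, -1.7, 8.1]
width: 0.04
```

Run:
```python
from h import *
o=robot.get_obs();print(o['tool_pos'],o['tool_rot'],o['width'],o['ft_force'])
i=cv2.cvtColor(capture('wrist'),cv2.COLOR_RGB2BGR)
cv2.imwrite("pics/w12.png",i)
```

```text
[0.61713847 0.23081113 0.12651163] [-0.00186461  0.66519651  0.74666271 -0.00221863] 0.03996798448633935 [-9.78694726 -1.71650226  8.06834839]
```

View pics/w12.png

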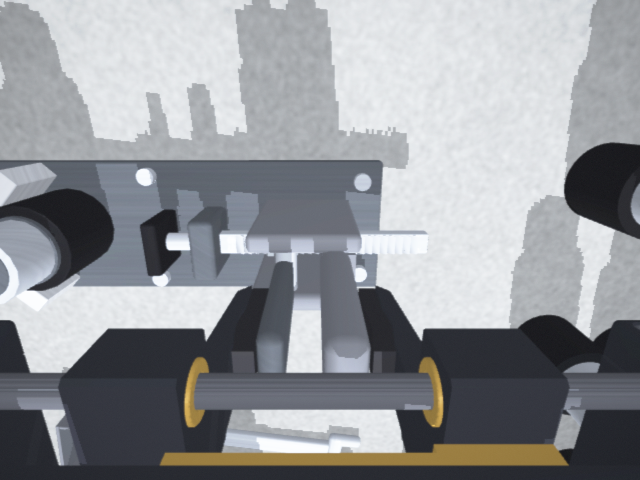

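Request:
{"fn": "send_rows", "kwargs": {
  "deltas": [
    [[0, 0, 0, 0, 0, 0, 20], [0, 0, 0, 0, 0, 0, 20], [0, 0, 0, 0, 0, 0, 20]]
  ]
}}

```text
clock: 17.08
tool_pos: [0.6199, 0.2311, 0.1267]
tool_rot: [0.0, 0.665, 0.747, 0.0]
ft_force: [-1.0, 0.6, 0.8]
width: 0.0331
```

Request:
{"fn": "send_rows", "kwargs": {
  "deltas": [
    [[0, 0, 0, 0, 0, 0, 20], [0, 0, 0, 0, 0, 0, 20], [0, 0, 0, 0, 0, 0, 74], [0, 0, 0, 0, 0, 0, 74], [0, 0, 0, 0, 0, 0, 74], [0, 0, 0, 0, 0, 0, 74], [0, 0, 0, 0, 0, 0, 74]]
  ]
}}

```text
clock: 17.95
tool_pos: [0.6212, 0.2309, 0.1272]
tool_rot: [0.001, 0.665, 0.746, 0.001]
ft_force: [-0.5, -0.4, -0.2]
width: 0.0741
```

Run:
```python
from h import *
o=robot.get_obs();print(o['tool_pos'],o['tool_rot'],o['width'],o['ft_force'])
i=cv2.cvtColor(capture('wrist'),cv2.COLOR_RGB2BGR)
cv2.imwrite("pics/w13.png",i)
```

```text
[0.6212381  0.23089636 0.12720068] [0.00103537 0.66540833 0.74647803 0.00110781] 0.07414035863180125 [-0.47879329 -0.37224676 -0.22847522]
```

View pics/w13.png

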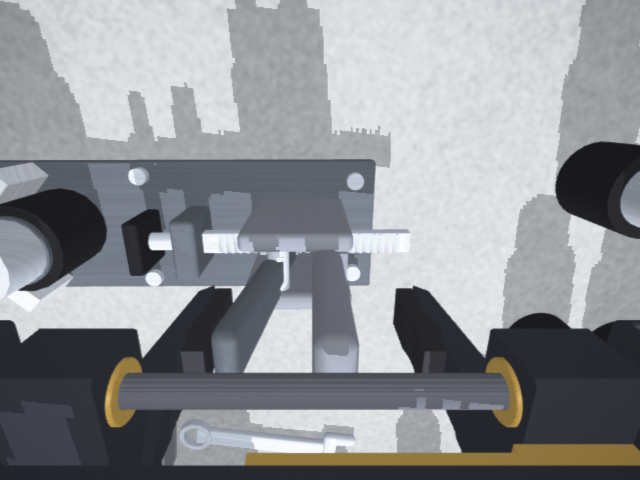

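Request:
{"fn": "send_rows", "kwargs": {
  "deltas": [
    [[0, 0, 0, 0, 0, 0, 20], [0, 0, 0, 0, 0, 0, 20], [0, 0, 0, 0, 0, 0, 20], [0, 0, 0, 0, 0, 0, 20], [0, 0, 0, 0, 0, 0, 20], [0, 0, 0, 0, 0, 0, 20], [0, 0, 0, 0, 0, 0, 20], [0, 0, 0, 0, 0, 0, 20]]
  ]
}}

```text
clock: 19.0
tool_pos: [0.6199, 0.231, 0.1267]
tool_rot: [0.0, 0.665, 0.747, 0.0]
ft_force: [-0.6, -0.3, 1.5]
width: 0.033
```

Request:
{"fn": "send_rows", "kwargs": {
  "deltas": [
    [[0, 0, 0, 0, 0, 0, 74], [0, 0, 0, 0, 0, 0, 74], [0, 0, 0, 0, 0, 0, 74], [0, 0, 0, 0, 0, 0, 74], [0, 0, 0, 0, 0, 0, 74]]
  ]
}}

```text
clock: 19.62
tool_pos: [0.6212, 0.2312, 0.1272]
tool_rot: [0.001, 0.665, 0.747, 0.001]
ft_force: [0.1, -0.4, 0.6]
width: 0.0741
```

Run:
```python
from h import *
o=robot.get_obs();print(o['tool_pos'],o['tool_rot'],o['width'],o['ft_force'])
i=cv2.cvtColor(capture('wrist'),cv2.COLOR_RGB2BGR)
cv2.imwrite("pics/w14.png",i)
crop(np.vstack([cv2.imread('pics/w13.png')[140:300,0:450],i[140:300,0:450]]),0,0,450,320,1.7,'pics/w14c.png')
```

```text
[0.62119353 0.23124682 0.127182  ] [0.00090315 0.66531742 0.746559   0.00125622] 0.07409868033451619 [ 0.14172541 -0.35038391  0.56766149]
```

View pics/w14c.png

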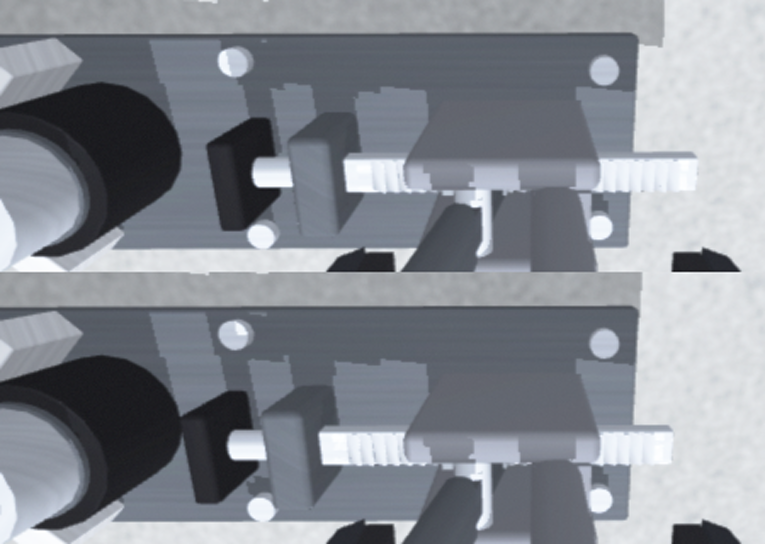

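Request:
{"fn": "send_rows", "kwargs": {
  "deltas": [
    [[0, 0, 0, 0, 0, 0, 20], [0, 0, 0, 0, 0, 0, 20], [0, 0, 0, 0, 0, 0, 20], [0, 0, 0, 0, 0, 0, 20], [0, 0, 0, 0, 0, 0, 20], [0, 0, 0, 0, 0, 0, 20], [0, 0, 0, 0, 0, 0, 20], [0, 0, 0, 0, 0, 0, 20]]
  ]
}}

```text
clock: 20.68
tool_pos: [0.6199, 0.2311, 0.1269]
tool_rot: [0.0, 0.665, 0.747, 0.0]
ft_force: [-0.6, 0.2, 3.2]
width: 0.033
```

Request:
{"fn": "send_rows", "kwargs": {
  "deltas": [
    [[0, 0, 0, 0, 0, 0, 74], [0, 0, 0, 0, 0, 0, 74], [0, 0, 0, 0, 0, 0, 74], [0, 0, 0, 0, 0, 0, 74], [0, 0, 0, 0, 0, 0, 74]]
  ]
}}

```text
clock: 21.3
tool_pos: [0.6212, 0.231, 0.1271]
tool_rot: [0.001, 0.665, 0.746, 0.001]
ft_force: [0.0, -0.6, -0.1]
width: 0.0741
```

Request:
{"fn": "send_rows", "kwargs": {
  "deltas": [
    [[0, 0, 0, 0, 0, 0, 20], [0, 0, 0, 0, 0, 0, 20], [0, 0, 0, 0, 0, 0, 20], [0, 0, 0, 0, 0, 0, 20], [0, 0, 0, 0, 0, 0, 20], [0, 0, 0, 0, 0, 0, 20], [0, 0, 0, 0, 0, 0, 20], [0, 0, 0, 0, 0, 0, 20]]
  ]
}}

```text
clock: 22.3
tool_pos: [0.62, 0.231, 0.1271]
tool_rot: [0.0, 0.665, 0.747, 0.0]
ft_force: [-2.2, 0.0, 5.2]
width: 0.0329
```

Request:
{"fn": "send_rows", "kwargs": {
  "deltas": [
    [[0, 0, 0, 0, 0, 0, 74], [0, 0, 0, 0, 0, 0, 74], [0, 0, 0, 0, 0, 0, 74], [0, 0, 0, 0, 0, 0, 74], [0, 0, 0, 0, 0, 0, 74]]
  ]
}}

```text
clock: 22.92
tool_pos: [0.6211, 0.2312, 0.127]
tool_rot: [0.001, 0.665, 0.747, 0.001]
ft_force: [-0.2, -0.8, 0.3]
width: 0.0739
```

```bash
cat > look.py <<'E'
from h import *
import sys
n=sys.argv[1]
o=robot.get_obs();print(o['clock'],o['tool_pos'],o['width'],o['ft_force'])
i=cv2.cvtColor(capture('wrist'),cv2.COLOR_RGB2BGR)
s=cv2.cvtColor(capture('scene'),cv2.COLOR_RGB2BGR)
cv2.imwrite(f"pics/w{n}.png",i);cv2.imwrite(f"pics/s{n}.png",s)
a=cv2.resize(i[140:300,0:450],None,fx=1.7,fy=1.7);b=cv2.resize(s[280:400,330:510],(420,280));c=np.zeros((280,345,3),np.uint8)
cv2.imwrite(f'pics/l{n}.png',np.vstack([a,np.hstack([b,c])]))
E
python3 look.py 15
```

```text
22.925 [0.62108052 0.23117889 0.12702379] 0.07394142022431509 [-0.24472544 -0.76941638  0.34950306]
```

View pics/l15.png

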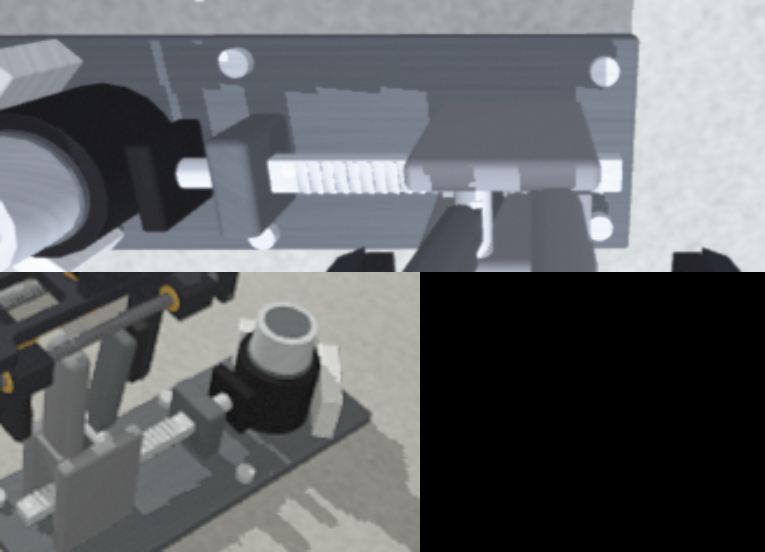

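Request:
{"fn": "send_rows", "kwargs": {
  "deltas": [
    [[0, 0, 0, 0, 0, 0, 20], [0, 0, 0, 0, 0, 0, 20], [0, 0, 0, 0, 0, 0, 20], [0, 0, 0, 0, 0, 0, 20], [0, 0, 0, 0, 0, 0, 20], [0, 0, 0, 0, 0, 0, 20], [0, 0, 0, 0, 0, 0, 20], [0, 0, 0, 0, 0, 0, 20]]
  ]
}}

```text
clock: 24.02
tool_pos: [0.6199, 0.2311, 0.1268]
tool_rot: [0.0, 0.665, 0.747, 0.0]
ft_force: [-0.4, 0.5, 2.8]
width: 0.0331
```

Request:
{"fn": "send_rows", "kwargs": {
  "deltas": [
    [[0, 0, 0, 0, 0, 0, 74], [0, 0, 0, 0, 0, 0, 74], [0, 0, 0, 0, 0, 0, 74], [0, 0, 0, 0, 0, 0, 74], [0, 0, 0, 0, 0, 0, 74]]
  ]
}}

```text
clock: 24.65
tool_pos: [0.6212, 0.231, 0.1271]
tool_rot: [0.001, 0.665, 0.747, 0.001]
ft_force: [-0.3, 0.1, 0.8]
width: 0.0746
```

```bash
python3 look.py 16
```

```text
24.65 [0.62115321 0.23100704 0.12709679] 0.07460155148714119 [-0.30925749  0.1147087   0.78864036]
```

View pics/l16.png

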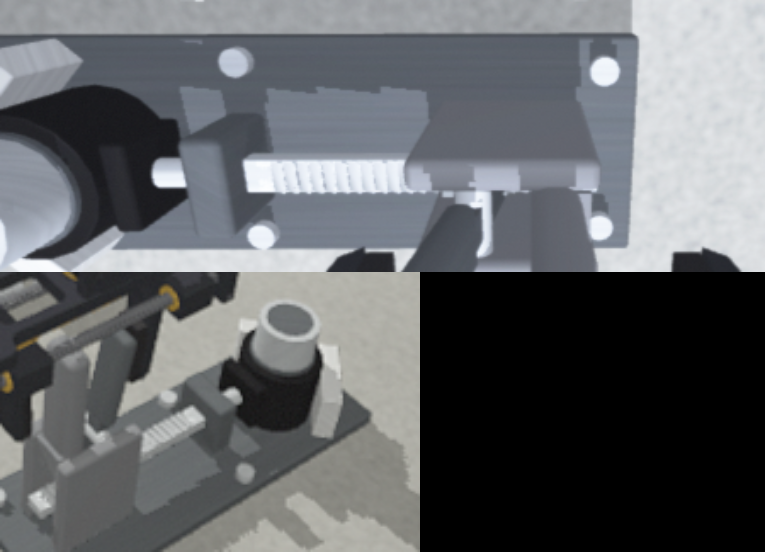

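Request:
{"fn": "send_rows", "kwargs": {
  "deltas": [
    [[0, 0, 0, 0, 0, 0, 20], [0, 0, 0, 0, 0, 0, 20], [0, 0, 0, 0, 0, 0, 20], [0, 0, 0, 0, 0, 0, 20], [0, 0, 0, 0, 0, 0, 20], [0, 0, 0, 0, 0, 0, 20], [0, 0, 0, 0, 0, 0, 20], [0, 0, 0, 0, 0, 0, 20]]
  ],
  "squeeze": 26
}}

```text
clock: 25.75
tool_pos: [0.62, 0.231, 0.127]
tool_rot: [0.0, 0.665, 0.747, 0.0]
ft_force: [-0.1, 0.7, 4.3]
width: 0.0332
```

```bash
python3 look.py 17
```

```text
25.75 [0.61997107 0.23103247 0.12698825] 0.03316931340121342 [-0.06663489  0.73902882  4.27067763]
```

Request:
{"fn": "send_rows", "kwargs": {
  "deltas": [
    [[0, 0, 0, 0, 0, 0, 74], [0, 0, 0, 0, 0, 0, 74], [0, 0, 0, 0, 0, 0, 74], [0, 0, 0, 0, 0, 0, 74], [0, 0, 0, 0, 0, 0, 74]]
  ]
}}

```text
clock: 26.48
tool_pos: [0.6211, 0.2311, 0.127]
tool_rot: [0.001, 0.665, 0.747, 0.001]
ft_force: [-0.6, -0.2, 0.2]
width: 0.0741
```

```bash
python3 look.py 18; python3 -c "
import cv2,numpy as np
cv2.imwrite('pics/l18b.png',np.vstack([cv2.imread('pics/l17.png')[:272],cv2.imread('pics/l18.png')[:272]]))"
```

```text
26.475 [0.62111841 0.23111566 0.12702492] 0.0741158644459117 [-0.5573845  -0.17145056  0.20872452]
```

View pics/l18b.png

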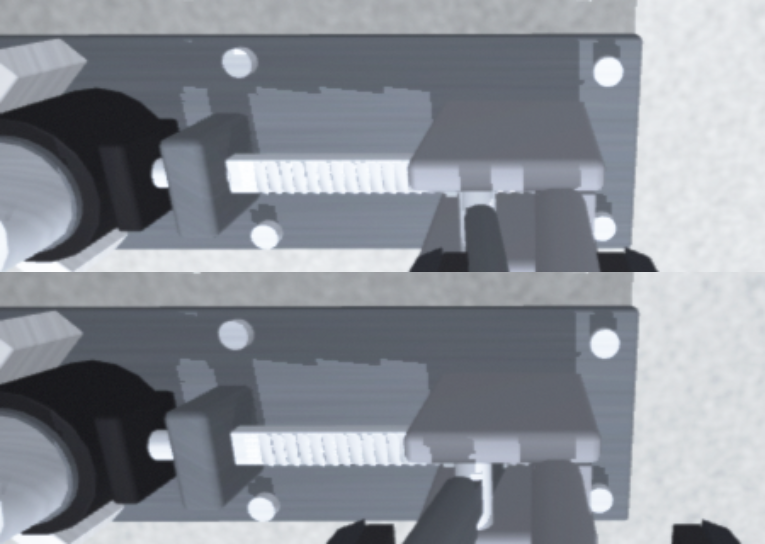

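Request:
{"fn": "send_rows", "kwargs": {
  "deltas": [
    [[0, 0, 0, 0, 0, 0, 20], [0, 0, 0, 0, 0, 0, 20], [0, 0, 0, 0, 0, 0, 20], [0, 0, 0, 0, 0, 0, 20], [0, 0, 0, 0, 0, 0, 20], [0, 0, 0, 0, 0, 0, 20], [0, 0, 0, 0, 0, 0, 20], [0, 0, 0, 0, 0, 0, 20]]
  ],
  "squeeze": 32
}}

```text
clock: 27.58
tool_pos: [0.6192, 0.2309, 0.1269]
tool_rot: [-0.001, 0.665, 0.747, -0.001]
ft_force: [-3.5, -0.8, 5.2]
width: 0.0344
```

```bash
python3 look.py 19
```

```text
27.575 [0.61917681 0.2309429  0.12688027] 0.03435308584816825 [-3.53919259 -0.81823667  5.23171223]
```

Request:
{"fn": "send_rows", "kwargs": {
  "deltas": [
    [[0, 0, 0, 0, 0, 0, 74], [0, 0, 0, 0, 0, 0, 74], [0, 0, 0, 0, 0, 0, 74], [0, 0, 0, 0, 0, 0, 74], [0, 0, 0, 0, 0, 0, 74]]
  ]
}}

```text
clock: 28.3
tool_pos: [0.6212, 0.2312, 0.1271]
tool_rot: [0.001, 0.665, 0.747, 0.001]
ft_force: [0.6, 0.5, 0.5]
width: 0.0739
```

```bash
python3 look.py 20; python3 -c "
import cv2,numpy as np
cv2.imwrite('pics/l20b.png',np.vstack([cv2.imread('pics/l19.png')[:272],cv2.imread('pics/l20.png')[:272]]))"
```

```text
28.3 [0.62117708 0.23115257 0.12711519] 0.07388109368331826 [0.63015305 0.46684554 0.50497799]
```

View pics/l20b.png

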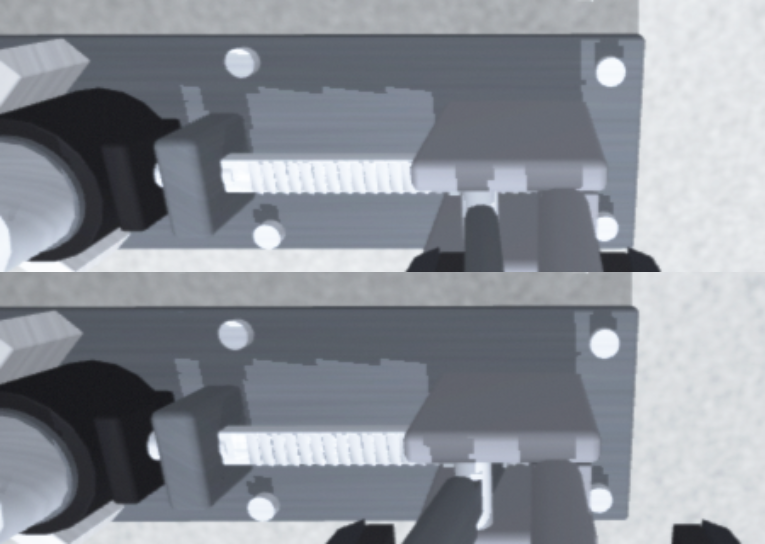

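Run:
```python
import cv2,numpy as np
a=cv2.imread('pics/w15.png');b=cv2.imread('pics/w20.png');c=cv2.imread('pics/w18.png')
f=lambda i:cv2.resize(i[195:290,40:190],None,fx=5,fy=5,interpolation=cv2.INTER_CUBIC)[::1]
cv2.imwrite('pics/cmp.png',cv2.resize(np.vstack([f(a),f(b)]),None,fx=.63,fy=.63))
g=cv2.convertScaleAbs(np.vstack([f(a),f(b)]),alpha=1.8,beta=20)
cv2.imwrite('pics/cmp.png',cv2.resize(g,None,fx=.63,fy=.63))
```

```text
(no output)
```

View pics/cmp.png

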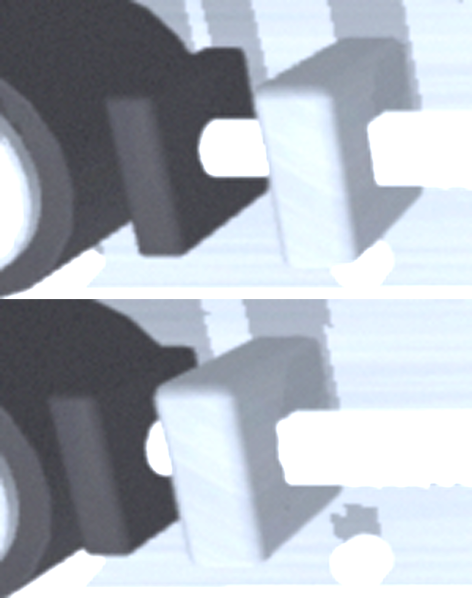

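Request:
{"fn": "send_rows", "kwargs": {
  "deltas": [
    [[0, 0, 0, 0, 0, 0, 20], [0, 0, 0, 0, 0, 0, 20], [0, 0, 0, 0, 0, 0, 20], [0, 0, 0, 0, 0, 0, 20], [0, 0, 0, 0, 0, 0, 20], [0, 0, 0, 0, 0, 0, 20], [0, 0, 0, 0, 0, 0, 20], [0, 0, 0, 0, 0, 0, 20]]
  ],
  "squeeze": 34
}}

```text
clock: 29.4
tool_pos: [0.6177, 0.2308, 0.1268]
tool_rot: [-0.002, 0.665, 0.747, -0.002]
ft_force: [-4.9, -1.1, 6.5]
width: 0.0377
```

Request:
{"fn": "send_rows", "kwargs": {
  "deltas": [
    [[0, 0, 0, 0, 0, 0, 74], [0, 0, 0, 0, 0, 0, 74], [0, 0, 0, 0, 0, 0, 74], [0, 0, 0, 0, 0, 0, 74], [0, 0, 0, 0, 0, 0, 74]]
  ]
}}

```text
clock: 30.02
tool_pos: [0.6212, 0.2312, 0.1272]
tool_rot: [0.001, 0.665, 0.747, 0.001]
ft_force: [0.1, 0.0, -0.7]
width: 0.0741
```

```bash
python3 look.py 21;python3 - <<'E'
import cv2,numpy as np
a=cv2.imread('pics/w15.png');b=cv2.imread('pics/w21.png')
f=lambda i:cv2.resize(i[195:290,40:190],None,fx=5,fy=5,interpolation=cv2.INTER_CUBIC)[::1]
g=cv2.convertScaleAbs(np.vstack([f(a),f(b)]),alpha=1.8,beta=20)
cv2.imwrite('pics/cmp2.png',cv2.resize(g,None,fx=.63,fy=.63))
E
```

```text
30.025 [0.62124284 0.23118195 0.127197  ] 0.07408075857918887 [ 0.09694283  0.01480884 -0.66106386]
```

View pics/cmp2.png

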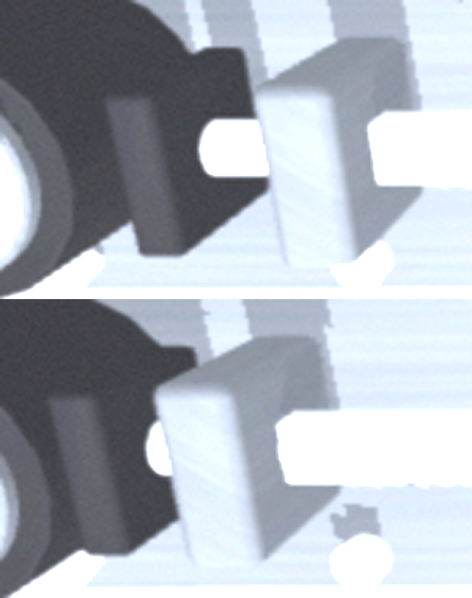

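Request:
{"fn": "send_rows", "kwargs": {
  "deltas": [
    [[0, 0, 0, 0, 0, 0, 20], [0, 0, 0, 0, 0, 0, 20], [0, 0, 0, 0, 0, 0, 20], [0, 0, 0, 0, 0, 0, 20], [0, 0, 0, 0, 0, 0, 20], [0, 0, 0, 0, 0, 0, 20], [0, 0, 0, 0, 0, 0, 20], [0, 0, 0, 0, 0, 0, 20], [0, 0, 0, 0, 0, 0, 20], [0, 0, 0, 0, 0, 0, 20]]
  ],
  "squeeze": 38
}}

```text
clock: 31.38
tool_pos: [0.6183, 0.2308, 0.1268]
tool_rot: [-0.001, 0.665, 0.747, -0.001]
ft_force: [-4.0, -0.5, 6.7]
width: 0.0364
```

Request:
{"fn": "send_rows", "kwargs": {
  "deltas": [
    [[0, 0, 0, 0, 0, 0, 74], [0, 0, 0, 0, 0, 0, 74], [0, 0, 0, 0, 0, 0, 74], [0, 0, 0, 0, 0, 0, 74], [0, 0, 0, 0, 0, 0, 74]]
  ]
}}

```text
clock: 32.0
tool_pos: [0.6213, 0.2312, 0.1272]
tool_rot: [0.001, 0.665, 0.747, 0.001]
ft_force: [0.9, 0.2, 0.8]
width: 0.0738
```

```bash
python3 look.py 22;python3 - <<'E'
import cv2,numpy as np
a=cv2.imread('pics/w15.png');b=cv2.imread('pics/w22.png')
f=lambda i:cv2.resize(i[195:290,40:190],None,fx=5,fy=5,interpolation=cv2.INTER_CUBIC)[::1]
g=cv2.convertScaleAbs(np.vstack([f(a),f(b)]),alpha=1.8,beta=20)
cv2.imwrite('pics/cmp3.png',cv2.resize(g,None,fx=.63,fy=.63))
E
```

```text
32.0 [0.62129221 0.23117919 0.12717312] 0.07376993176957876 [0.87967814 0.23153788 0.7984357 ]
```

View pics/cmp3.png

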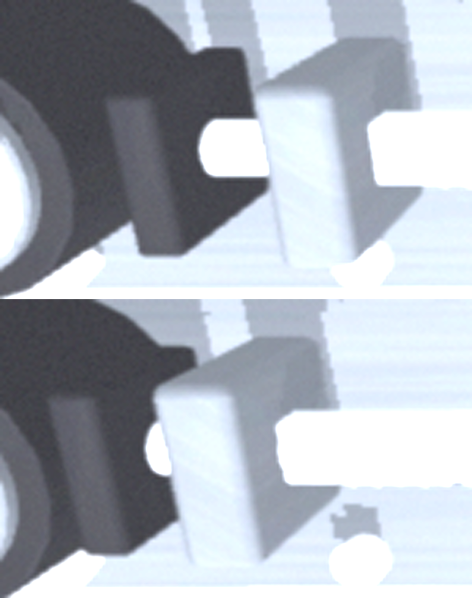

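Request:
{"fn": "send_rows", "kwargs": {
  "deltas": [
    [[0, 0, 0.5, 0, 0, 0, 78], [0, 0, 0.7, 0, 0, 0, 78], [0, 0, 0.7, 0, 0, 0, 78], [-0.11, -0.62, 0.28, 0, 0, 0, 78], [-0.11, -0.62, 0, 0, 0, 0, 78], [0, 0, 0, 0, 0, 0, 78], [0, 0, 0, 0, 0, 0, 78]]
  ]
}}

```text
clock: 32.98
tool_pos: [0.6026, 0.1327, 0.3013]
tool_rot: [-0.0, 0.665, 0.747, 0.001]
ft_force: [-0.1, -0.3, 0.5]
width: 0.0782
```

Run:
```python
from h import *
import pickle
o=robot.get_obs();print(o['clock'],o['tool_pos'],o['tool_rot'])
pickle.dump(camera_info('wrist'),open('w23.pkl','wb'))
i=cv2.cvtColor(capture('wrist'),cv2.COLOR_RGB2BGR);cv2.imwrite('pics/w23.png',i)
a=cv2.imread('pics/w10.png')
f=lambda i:cv2.resize(i[60:150,120:390],None,fx=2.9,fy=2.9,interpolation=cv2.INTER_CUBIC)
cv2.imwrite('pics/cmp4.png',np.vstack([f(a),f(i)]))
s=cv2.cvtColor(capture('scene'),cv2.COLOR_RGB2BGR);crop(s,320,280,500,420,4,'pics/s23.png')
```

```text
32.975 [0.60255445 0.13268176 0.30131388] [-1.33130554e-04  6.65160993e-01  7.46699575e-01  7.62297818e-04]
```

View pics/cmp4.png

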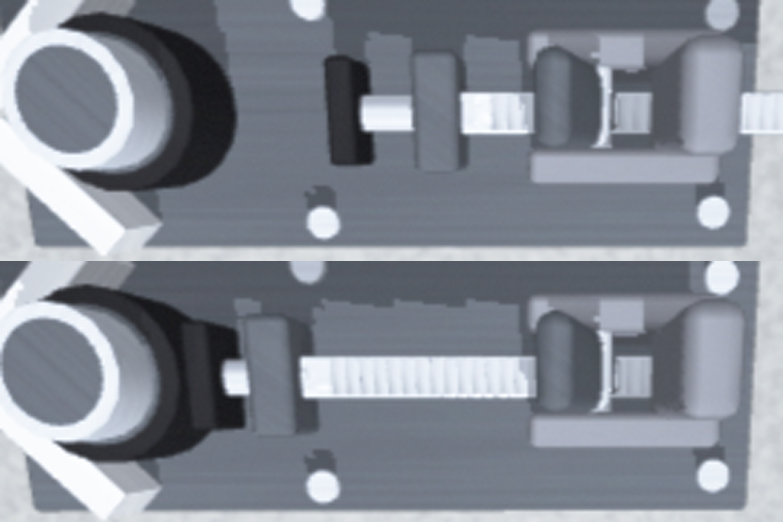

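View pics/s23.png

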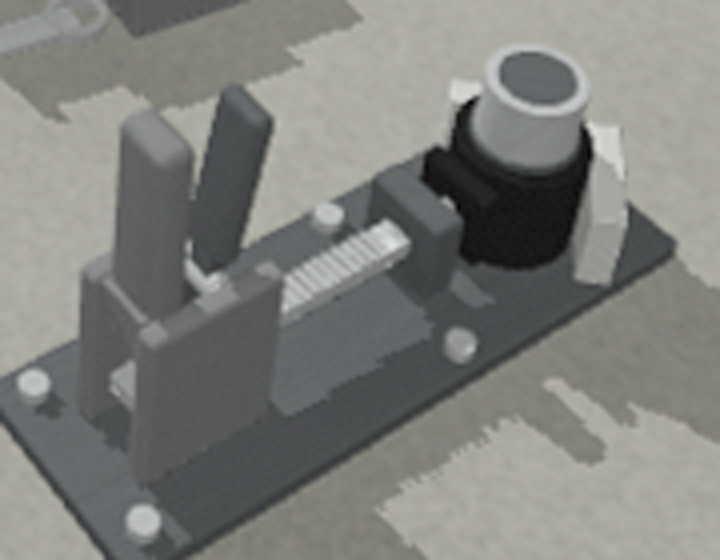

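Run:
```python
from h import *
import pickle
th=np.radians(6.8);ex=-np.array([np.cos(th),np.sin(th)]);ey=np.array([np.sin(th),-np.cos(th)])
vc=np.array([.4334,.2091])
def cl(p): d=p[:2]-vc; return np.round([d@ex*1e3,d@ey*1e3],1)
for f,dy,pad,blk0,blk1,bar,bolt in [('w10.pkl',0,326,414,466,461,323),('w23.pkl',261,183,246,300,300,323)]:
    W=pickle.load(open(f,'rb'))
    k=lambda u,v:(W,120+(u+.5)/2.9-.5,60+(v+.5)/2.9-.5)
    v=110
    P=cl(onz(*k(pad,v),.06));
    for zb in (.045,.055): 
        B=cl(onz(*k(bar,v),zb));print(f,zb,'pad',P,'bar',B,'diff',P[0]-B[0])
    A=cl(onz(*k(blk0,v),.065));print('blk left top',A,'diff',P[0]-A[0],'bolt',cl(onz(*k(bolt,222),.016)))
W=pickle.load(open('w23.pkl','rb'))
q=onz(W,120+56/2.9,60+(370-261)/2.9,.096);print('collar',q,cl(q))
W=pickle.load(open('w10.pkl','rb'))
q=onz(W,120+68/2.9,60+(100)/2.9,.096);print('collar',q,cl(q))
```

```text
w10.pkl 0.045 pad [-78.5  -0.7] bar [-123.9   -1.2] diff 45.400000000000006
w10.pkl 0.055 pad [-78.5  -0.7] bar [-124.8   -0.9] diff 46.3
blk left top [-109.7   -0.5] diff 31.200000000000003 bolt [-64.9  39.5]
w23.pkl 0.045 pad [-29.1  -1.9] bar [-66.1  -2.4] diff 36.99999999999999
w23.pkl 0.055 pad [-29.1  -1.9] bar [-68.4  -2. ] diff 39.300000000000004
blk left top [-52.3  -1.7] diff 23.199999999999996 bolt [-65.1  38.3]
collar [0.43499428 0.20997732 0.096     ] [-1.7 -0.7]
collar [0.43880313 0.21196275 0.096     ] [-5.7 -2.2]
```

Run:
```python
from station import robot
o=robot.get_obs();print(o['clock'],o['ft_force'])
print(robot.close_job())
```

```text
33.075 [0.37911468 0.09983634 0.22811253]
the job is handed in; nothing more can be done
None
```

The housing is clamped in the V-block and I handed the job in at about 33 s; no verdict was reported.

I pushed the right cover to its stop, gripped the housing by its collar, and stood it in the V. I then squeezed the trigger nine times: five at 20 N, then one each at 26, 32, 34 and 38 N. After that I let go and moved clear.

**Last checks, from the wrist and scene pictures:**
- **Pad:** its face measures 29 mm from the V axis, which is the housing's radius. It is sunk about 8 mm (estimates ran from 7.0 to 8.4 mm), roughly 18 N, with the trigger released. The pad force is worked out from the sink, not measured.
- **Housing:** it stands upright, and its axis measures about 2 mm from the V centre. That is close to the limit of what the pictures can show.
- **Trigger and robot:** the trigger is back at its free position, and the force on the tool is about zero.
- **Other things:** nothing else was touched on purpose. I saw the end cap, wrench and bolt tray in their places along the way, but did not measure them again at the end.

**What did not go further:** the 34 N and 38 N squeezes gained no further ratchet tooth; the jaw dropped back each time. I stopped there because squeezing harder would come close to the 45 N crush limit.

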